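# Dry-lay a pinwheel of wood blocks and weigh it down with the lopsided iron

## Robot

A 6-joint arm with a two-finger parallel gripper is mounted at the origin on the work surface. World frame = base frame: x ahead of the robot, y to its left, z up, the work surface at z = 0. Lengths are in mm, angles in rad, forces in N, time in s.
With the tool pointing down it reaches from about 350 to 875 mm from the base axis. Payload 15.5 kg.
Tool frame: the origin (TCP) lies at the very end of the fingers, on their centre line; the grasp point (between the pads) lies 19 mm behind it; z points along the fingers, y is the line along which they close (so a half turn about z gives the same grasp; the last joint's range is limited). The gripper opens to 85 mm and grips with 20 to 120 N. Pads are 22 mm wide; open, the fingers measure 114 mm over their backs; the gripper's body (76 mm by 85 mm) begins 54 mm behind the grasp point. The pads swing forward as they close: fully open they stand 13 mm farther back than shut.
Start: joints at [1.056, 0.494, 1.345, -0, 1.302, -0.096], TCP at [254.161, 570.989, 231.277] pointing down, gripper open.
Joint ranges: [-2.91, 2.91], [-0.82, 2.16], [0.22, 2.67], [-1.22, 4.37], [0.12, 2.79], [-3.08, 3.08]. Speed limits (rad/s): [1.89, 1.89, 2.57, 3.01, 3.01, 3.01].

## Interface

Orientations are given as a unit quaternion [w, x, y, z].
In Python, from plant import manip gives the robot as it stands.
- The arm moves only by the tool arm_command, never from a script. Its argument "rows" is a list of rows, each an object with "rot": the turn, a rotation vector about the tool's x, y, z in degrees, a list of three; "delta_pos": the shift along the tool's x, y, z in mm, a list of three; "claw": the finger opening in mm, from 0 to 85.4. A call has exactly 10 rows; each row shifts and turns the commanded pose from where the row before left it, along the tool's axes as they then stand; what a row does not reach is not made up. A row lasts 1/8 s, in which the tool goes at most 62.5 mm and 10.7 degrees, less where a joint would pass 70% of its speed; a pose out of reach is approached as far as the arm can. A call is refused whole if a number of a shift passes 62.5 or a number of a turn 10.7, either way. A call with a gripper value outside its range is refused whole. The fingers move at their own pace and stop on an object; "squeeze" is the grip in N (left out, the last holds). Time passes only in rows, so rows that do not move let the fingers close, or fill a call up. It gives the time, the measured TCP pose, the force, the opening and the grip force at its end, in the units of the state.
- manip.get_state(): the state, without advancing time (a new reading comes with each control period).
- manip.get_image(name): name is "side" or "top"; returns a dict with "frame" (420x560x3 uint8, red, green, blue), "fovy" (degrees; the focal length in pixels is half the picture's height over the tangent of half this angle, whatever the lens; pixels are square), "cx", "cy" (the principal point, pixels), "D" ([k1, k2, p1, p2, k3] as OpenCV has them; the pictures are not rectified), "extrinsics" (4x4, takes a point from camera to world coordinates). Camera axes: x right, y up, looking along -z (the intrinsics and any distortion apply to the point x, -y, -z); pixel columns grow to the right and rows downward; lengths in mm; the calibration is good to about 2 mm. A picture is of the moment at which its call begins. There is no depth.
- manip.job_done(): hands the job in; it is judged then, once.
The state is a dict: "clock": time; "joints": joint angles; "joint_vel": joint speeds; "effort": joint torques, N m; "ee_pos": TCP position; "tcp_rot": TCP orientation; "wrist_force": force on the tool from outside, world axes, zero at the start; "wrist_torque": the same for the moment, N m; "grip_width": opening from 0.0 (shut) to 1.0 (fully open); "gripper_force": force on a finger pad.
Only numpy, scipy, OpenCV 4.12 (cv2) and the standard library are available. Lean on these libraries where they do the work, as an engineer would, in place of code of your own. Each camera call takes 0.05 s, during which the arm holds its last target. There are 200 camera calls.

## Task

Take the lopsided weighting iron off the laying board by its balance point, carrying it level (try the lift low down and shift the grip until neither end sags), and park it lengthwise along the cork mat while you work. Lay every wooden block there is flat in a pencilled place of the pinwheel, one per place. Then lift the iron level again, lower it - do not drop it - onto the blocks so that it lies level across the middle of the board, square to the board's sides and bridging two opposite blocks, and let go; never let it hang steeply from the grip and leave the jars, bowl and other things on the bench where they are.

Things in the scene. Friction and masses are not known exactly. Their poses are not given: they have to be found in the camera images.
- board: Laying board: fixed plywood square 220 x 220 mm, 12 mm thick, somewhat turned. Origin at the centre of its underside, z up, x, y along its sides. Four 110 x 50 mm places are pencilled on its top (height 12 mm) as a pinwheel: each meets the side of the next with its end, 5 mm gaps, round an empty middle 65 mm square.
- place0 (a point): Centre of one outlined place, on the board's top face (12 mm above the bench), 27.5 mm to the board's -x and 57.5 mm to its -y side of the board's centre. A block laid here has its 110 mm length along the board's x axis; either end may lead. Place 0 is opposite place 2.
- place1 (a point): Centre of one outlined place, on the board's top face (12 mm above the bench), 57.5 mm to the board's +x and 27.5 mm to its -y side of the board's centre. A block laid here has its 110 mm length along the board's y axis; either end may lead. Place 1 is opposite place 3.
- place2 (a point): Centre of one outlined place, on the board's top face (12 mm above the bench), 27.5 mm to the board's +x and 57.5 mm to its +y side of the board's centre. A block laid here has its 110 mm length along the board's x axis; either end may lead. Place 2 is opposite place 0.
- place3 (a point): Centre of one outlined place, on the board's top face (12 mm above the bench), 57.5 mm to the board's -x and 27.5 mm to its +y side of the board's centre. A block laid here has its 110 mm length along the board's y axis; either end may lead. Place 3 is opposite place 1.
- mat: The parking mat: thin cork strip fixed to the bench, 320 mm long (its x) by 100 mm (its y), 4 mm thick, at the robot's left. Origin at the centre of its underside.
- iron: Dark steel bar, 280 mm long, 30 wide, 22 high; its last 60 mm is a head 60 wide, 52 high; flat underside. Origin: mid-length, underside; x towards the head (head x = 80 to 140 mm), z up. 0.9 to 1 kg. Hollow, with lead shot fixed differently each time: it balances somewhere from x = -50 to 70 mm, felt only by lifting (off it, an end sags or the bar turns in the grip). Starts on the board.
- block0: A plain pale wooden block 110 mm long (x), 50 mm wide (y), 30 mm high (z), about 0.12 kg, all alike. Origin at the centre of its underside. Starts flat on the bench at the robot's right. Three or all four of the blocks are there; an absent one has no pose.
- block1: A plain pale wooden block 110 mm long (x), 50 mm wide (y), 30 mm high (z), about 0.12 kg, all alike. Origin at the centre of its underside. Starts flat on the bench at the robot's right. Three or all four of the blocks are there; an absent one has no pose.
- block2: A plain pale wooden block 110 mm long (x), 50 mm wide (y), 30 mm high (z), about 0.12 kg, all alike. Origin at the centre of its underside. Starts flat on the bench at the robot's right. Three or all four of the blocks are there; an absent one has no pose.
- block3: A plain pale wooden block 110 mm long (x), 50 mm wide (y), 30 mm high (z), about 0.12 kg, all alike. Origin at the centre of its underside. Starts flat on the bench at the robot's right. Three or all four of the blocks are there; an absent one has no pose.
- jar_a: Bystander: glass candle jar, 70 mm across, 65 mm high. Leave it alone (as all the following).
- jar_b: Bystander: another such candle jar.
- bowl: Bystander: wooden bowl, 110 mm across, 60 mm high.
- tape: Bystander: roll of tape lying flat, 90 mm across, 25 mm high.
- gluebottle: Bystander: white glue bottle, 56 mm across, about 130 mm high.
- tin: Bystander: tin, 80 mm across, 70 mm high.

How it is judged (in metres and radians):
On the way, in this order (a step that is already met when the one before it is completed fails the run):
1. the iron is lifted clear of the board (its underside over 35 mm above the bench), level within 6 degrees (height (world z) of iron above 0.035 m and angle between iron's own z axis and vertical below 0.1 rad and contact force between the fingers and iron above 1 N), for 0.3 s.
2. the iron lies along the cork mat, let go (x of iron in the frame of mat between -0.05 and 0.05 m and y of iron in the frame of mat between -0.03 and 0.03 m and angle between the x axis of iron and the x axis of mat, either way round below 0.2 rad and height (world z) of iron below 0.012 m and angle between iron's own z axis and vertical below 0.06 rad and contact force between the fingers and iron below 0.5 N), for 0.3 s.
3. every block lies in a place of the pinwheel, let go (((distance between block0 and place0 below 0.013 m and angle between the x axis of block0 and the x axis of board, either way round below 0.15 rad) or (distance between block0 and place1 below 0.013 m and angle between the x axis of block0 and the y axis of board, either way round below 0.15 rad) or (distance between block0 and place2 below 0.013 m and angle between the x axis of block0 and the x axis of board, either way round below 0.15 rad) or (distance between block0 and place3 below 0.013 m and angle between the x axis of block0 and the y axis of board, either way round below 0.15 rad)) and angle between each of block0, block1, block2, block3's own z axis and vertical below 0.08 rad and ((distance between block1 and place0 below 0.013 m and angle between the x axis of block1 and the x axis of board, either way round below 0.15 rad) or (distance between block1 and place1 below 0.013 m and angle between the x axis of block1 and the y axis of board, either way round below 0.15 rad) or (distance between block1 and place2 below 0.013 m and angle between the x axis of block1 and the x axis of board, either way round below 0.15 rad) or (distance between block1 and place3 below 0.013 m and angle between the x axis of block1 and the y axis of board, either way round below 0.15 rad)) and ((distance between block2 and place0 below 0.013 m and angle between the x axis of block2 and the x axis of board, either way round below 0.15 rad) or (distance between block2 and place1 below 0.013 m and angle between the x axis of block2 and the y axis of board, either way round below 0.15 rad) or (distance between block2 and place2 below 0.013 m and angle between the x axis of block2 and the x axis of board, either way round below 0.15 rad) or (distance between block2 and place3 below 0.013 m and angle between the x axis of block2 and the y axis of board, either way round below 0.15 rad)) and ((distance between block3 and place0 below 0.013 m and angle between the x axis of block3 and the x axis of board, either way round below 0.15 rad) or (distance between block3 and place1 below 0.013 m and angle between the x axis of block3 and the y axis of board, either way round below 0.15 rad) or (distance between block3 and place2 below 0.013 m and angle between the x axis of block3 and the x axis of board, either way round below 0.15 rad) or (distance between block3 and place3 below 0.013 m and angle between the x axis of block3 and the y axis of board, either way round below 0.15 rad)) and contact force between the fingers and block0 below 0.5 N and contact force between the fingers and block1 below 0.5 N and contact force between the fingers and block2 below 0.5 N and contact force between the fingers and block3 below 0.5 N), for 0.3 s.
4. the iron is lifted level again, its underside over 50 mm above the bench (height (world z) of iron above 0.05 m and angle between iron's own z axis and vertical below 0.1 rad and contact force between the fingers and iron above 1 N), for 0.3 s.
5. the iron is down on the blocks, level across the middle of the board, while still in the grip (((x of iron in the frame of board between -0.025 and 0.025 m and y of iron in the frame of board between -0.095 and 0.095 m and angle between the x axis of iron and the y axis of board, either way round below 0.16 rad) or (y of iron in the frame of board between -0.025 and 0.025 m and x of iron in the frame of board between -0.095 and 0.095 m and angle between the x axis of iron and the x axis of board, either way round below 0.16 rad)) and angle between iron's own z axis and vertical below 0.06 rad and height (world z) of iron between 0.036 and 0.048 m and contact force between the fingers and iron above 0.5 N), for 0.1 s.
At the end, for the whole second after the job is handed in: Each block present is flat in its own place (within 13 mm, 8 degrees); the iron, let go, rests on them level within 3 degrees, underside 36 to 48 mm up, square to the board within 9 degrees, its centre line within 25 mm and its mid-length within 95 mm of the board centre; all at rest (((distance between block0 and place0 below 0.013 m and angle between the x axis of block0 and the x axis of board, either way round below 0.15 rad) or (distance between block0 and place1 below 0.013 m and angle between the x axis of block0 and the y axis of board, either way round below 0.15 rad) or (distance between block0 and place2 below 0.013 m and angle between the x axis of block0 and the x axis of board, either way round below 0.15 rad) or (distance between block0 and place3 below 0.013 m and angle between the x axis of block0 and the y axis of board, either way round below 0.15 rad)) and angle between each of block0, block1, block2, block3's own z axis and vertical below 0.08 rad and ((distance between block1 and place0 below 0.013 m and angle between the x axis of block1 and the x axis of board, either way round below 0.15 rad) or (distance between block1 and place1 below 0.013 m and angle between the x axis of block1 and the y axis of board, either way round below 0.15 rad) or (distance between block1 and place2 below 0.013 m and angle between the x axis of block1 and the x axis of board, either way round below 0.15 rad) or (distance between block1 and place3 below 0.013 m and angle between the x axis of block1 and the y axis of board, either way round below 0.15 rad)) and ((distance between block2 and place0 below 0.013 m and angle between the x axis of block2 and the x axis of board, either way round below 0.15 rad) or (distance between block2 and place1 below 0.013 m and angle between the x axis of block2 and the y axis of board, either way round below 0.15 rad) or (distance between block2 and place2 below 0.013 m and angle between the x axis of block2 and the x axis of board, either way round below 0.15 rad) or (distance between block2 and place3 below 0.013 m and angle between the x axis of block2 and the y axis of board, either way round below 0.15 rad)) and ((distance between block3 and place0 below 0.013 m and angle between the x axis of block3 and the x axis of board, either way round below 0.15 rad) or (distance between block3 and place1 below 0.013 m and angle between the x axis of block3 and the y axis of board, either way round below 0.15 rad) or (distance between block3 and place2 below 0.013 m and angle between the x axis of block3 and the x axis of board, either way round below 0.15 rad) or (distance between block3 and place3 below 0.013 m and angle between the x axis of block3 and the y axis of board, either way round below 0.15 rad)) and ((x of iron in the frame of board between -0.025 and 0.025 m and y of iron in the frame of board between -0.095 and 0.095 m and angle between the x axis of iron and the y axis of board, either way round below 0.16 rad) or (y of iron in the frame of board between -0.025 and 0.025 m and x of iron in the frame of board between -0.095 and 0.095 m and angle between the x axis of iron and the x axis of board, either way round below 0.16 rad)) and angle between iron's own z axis and vertical below 0.06 rad and height (world z) of iron between 0.036 and 0.048 m and contact force between the fingers and iron below 0.5 N and linear speed of each of iron, block0, block1, block2, block3 below 0.02 m/s); the robot touches nothing.
It fails at once if the iron hangs from the fingers tilted more than 17 degrees (angle between iron's own z axis and vertical above 0.3 rad and contact force between the fingers and iron above 1 N).
It fails at once if a bystander on the bench is moved over 40 mm (distance of any of jar_a, jar_b, bowl, tape, gluebottle, tin from where it was at the start of the episode above 0.04 m).
Of block0, block1, block2, block3 only 3 to 4 are there at a start; the rules pass over those that are not, and their reading is None.
At some moment in a run one of block0, block1, block2, block3 may be knocked a few centimetres aside while the robot is not near it.
It also fails if it takes over 210 s, if anything falls off the work surface, if the arm or the gripper's body presses on something with over 40 N, if the wrist force passes 120 N, or if a joint passes its speed limit or range.

## Working session

There is one attempt and no reset: what is moved stays moved. The work goes in short steps, Python scripts to look and compute and a tool call to move; the robot and the scene stay as the last step left them, time stands still between calls to the robot, and variables do not carry over. Pictures are saved under pics/ and viewed, at most 14 in all, crops included, and the job is handed in when it is done.

Besides the shell and the picture viewer there is one more tool, called after "Call:" as name(argument=value, ...), one argument or row to a line, values as JSON. arm_command: Moves the arm, as the interface text tells. Its arguments: {"type":"object","properties":{"rows":{"type":"array"},"squeeze":{"type":"number"}},"required":["rows"]}

```bash
mkdir -p pics
python3 - <<'E'
from plant import manip
import cv2,pickle,numpy as np
for n in("top","side"):
    im=manip.get_image(n); pickle.dump(im,open(f"{n}0.pkl","wb"))
    cv2.imwrite(f"pics/{n}0.png",cv2.resize(im["frame"][:,:,::-1],(784,588)))
    print(n,im["fovy"],im["cx"],im["cy"],im["D"]);print(np.round(im["extrinsics"],3))
print(manip.get_state())
E
```

```text
top 57.35248381810303 279.24145252397705 209.16684731522884 [-0.09299055  0.          0.          0.          0.        ]
[[-6.00000e-03  9.92000e-01 -1.29000e-01  4.26034e+02]
 [-9.99000e-01 -1.10000e-02 -4.00000e-02 -3.04220e+01]
 [-4.10000e-02  1.29000e-01  9.91000e-01  9.40466e+02]
 [ 0.00000e+00  0.00000e+00  0.00000e+00  1.00000e+00]]
side 46.98711857866792 287.45093584746166 208.3546959216251 [-0.02073356  0.          0.          0.          0.        ]
[[ 9.99000e-01  1.60000e-02 -3.50000e-02  4.91160e+02]
 [-3.80000e-02  6.17000e-01 -7.86000e-01 -9.71867e+02]
 [ 9.00000e-03  7.87000e-01  6.17000e-01  8.31513e+02]
 [ 0.00000e+00  0.00000e+00  0.00000e+00  1.00000e+00]]
{'clock': 0.1, 'joints': array([ 1.05646922e+00,  4.94117268e-01,  1.34602743e+00, -4.48477451e-06,
        1.30249154e+00, -9.54926152e-02]), 'joint_vel': array([ 2.95219130e-04,  1.08989674e-03, -9.92242917e-04,  4.45949710e-04,
       -2.39546324e-04, -9.09926379e-05]), 'effort': array([ 1.81768217e-03, -8.83585882e+01, -3.84564042e+01, -9.83179916e-05,
        5.21013557e-03, -9.54699829e-06]), 'ee_pos': array([254.03160564, 570.71866688, 230.7763696 ]), 'tcp_rot': array([-1.54583953e-04,  2.07889303e-01,  9.78152220e-01, -4.98374008e-04]), 'wrist_force': array([ 0.40494756, -0.13506488, -0.15154557]), 'wrist_torque': array([-0.10382464,  0.01924586,  0.06748523]), 'gripper_force': 0.0, 'grip_width': 1.0013821658075472}
```

View pics/top0.png

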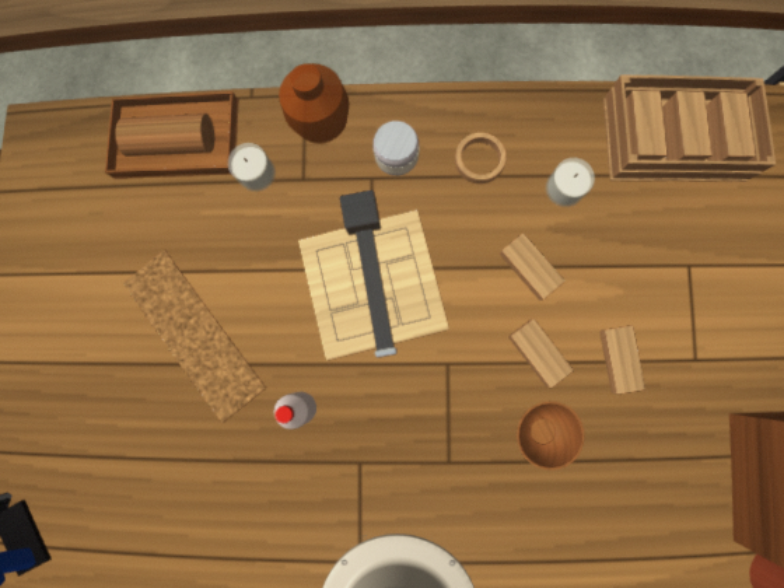

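View pics/side0.png

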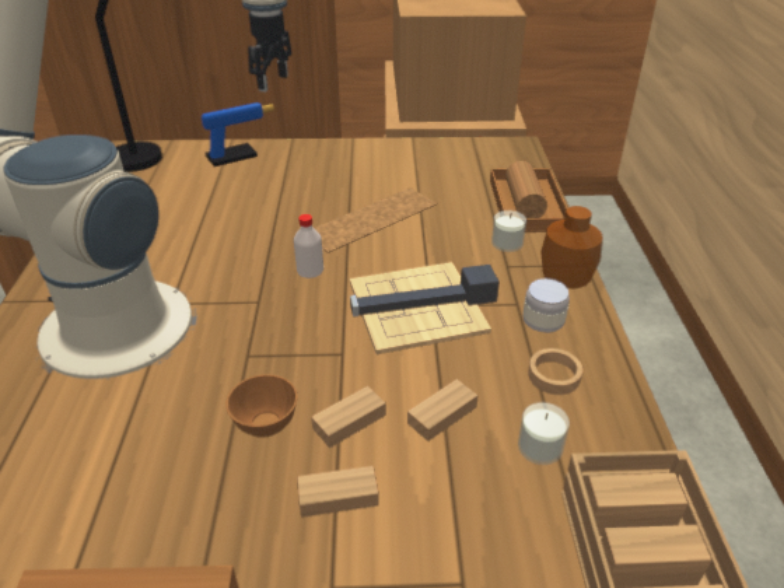

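Top view: the board is around (373,285), with the iron's head at (360,212) and its tail at (385,350). The mat is at (195,335). There are three loose blocks, at (533,267), (541,353) and (623,360). The blocks in the crate at the upper right are scenery. Next I'll measure them.

```bash
cat > h.py <<'E'
import cv2,numpy as np,pickle
from plant import manip
def K(im):
    f=im["frame"].shape[0]/2/np.tan(np.radians(im["fovy"])/2)
    return np.array([[f,0,im["cx"]],[0,f,im["cy"]],[0,0,1.]])
def cast(im,px,z):
    p=cv2.undistortPoints(np.asarray(px,float).reshape(-1,1,2),K(im),np.array(im["D"])).reshape(-1,2)
    E=np.array(im["extrinsics"]);d=np.c_[p[:,0],-p[:,1],-np.ones(len(p))]@E[:3,:3].T
    o=E[:3,3];return o+d*((z-o[2])/d[:,2])[:,None]
def proj(im,P):
    E=np.linalg.inv(np.array(im["extrinsics"]));q=np.atleast_2d(P)@E[:3,:3].T+E[:3,3]
    q=q*[1,-1,-1];return cv2.projectPoints(q,np.zeros(3),np.zeros(3),K(im),np.array(im["D"]))[0].reshape(-1,2)
def rect(im,mask,z):
    """largest blob -> centre, (long,short), angle of long axis deg in world at height z"""
    c=max(cv2.findContours(mask.astype(np.uint8),cv2.RETR_EXTERNAL,cv2.CHAIN_APPROX_NONE)[0],key=cv2.contourArea)
    return rectpts(cast(im,c.reshape(-1,2),z))
def rectpts(w):
    (cx,cy),(a,b),_=r=cv2.minAreaRect(np.asarray(w)[:,:2].astype(np.float32))
    p=cv2.boxPoints(r);e=[p[1]-p[0],p[2]-p[1]];l=max(e,key=np.linalg.norm)
    return np.round([cx,cy,max(a,b),min(a,b),np.degrees(np.arctan2(l[1],l[0]))%180],1)
def snap(n,name=None,box=None,s=1.4):
    im=manip.get_image(n)
    if name:
        f=im["frame"][:,:,::-1]
        if box:f=f[box[1]:box[3],box[0]:box[2]]
        cv2.imwrite(f"pics/{name}.png",cv2.resize(f,None,fx=s,fy=s,interpolation=cv2.INTER_CUBIC))
    return im
E
python3 - <<'E'
from h import *
im=pickle.load(open("top0.pkl","rb"));hsv=cv2.cvtColor(im["frame"],cv2.COLOR_RGB2HSV)
for n,(u,v) in dict(board=(320,310),bl=(533,267),bench=(580,310),mat=(195,335),bar=(372,280),head=(360,212)).items():
    u,v=int(u/1.4),int(v/1.4);q=hsv[v-4:v+5,u-4:u+5].reshape(-1,3);print(n,q.mean(0).round(),q.min(0),q.max(0))
e=lambda c,z:print(rectpts(cast(im,np.array(c)/1.4,z)))
e([(299,241),(417,211),(447,326),(328,358)],12)
e([(165,252),(125,282),(223,420),(265,387)],4)
e([(519,235),(563,283),(543,299),(502,250)],30)
e([(531,321),(572,368),(554,386),(512,338)],30)
e([(602,329),(633,326),(644,389),(612,394)],30)
h,s,v=cv2.split(hsv)
dark=(v<90);dark[:130]=0;dark[270:]=0;dark[:,:200]=0;dark[:,330:]=0
print("dark");print(rect(im,dark,34))
cv2.imwrite("pics/crop.png",np.vstack([cv2.resize(im["frame"][120:270,80:330,::-1],None,fx=3,fy=3,interpolation=cv2.INTER_CUBIC)]))
E
```

```text
board [ 20. 104. 221.] [ 17  95 166] [ 21 143 234]
bl [ 17. 123. 189.] [ 16 120 176] [ 17 127 205]
bench [ 16. 149. 164.] [ 15 146 158] [ 17 153 172]
mat [ 16. 141. 164.] [ 15 138 142] [ 17 146 184]
bar [19. 17. 80.] [ 0 10 76] [ 30  58 110]
head [24. 12. 74.] [ 0  3 72] [40 20 77]
[563.8  39.9 217.1 214.4 103.6]
[479.4 363.6 315.6  94.2  38.3]
[ 586.4 -234.8  111.2   44.6   40.4]
[ 439.6 -247.9  106.1   43.6   40. ]
[ 427.6 -384.6  109.7   55.6    6.2]
dark
[587.4  42.1 274.7  60.3  10.2]
```

View pics/crop.png

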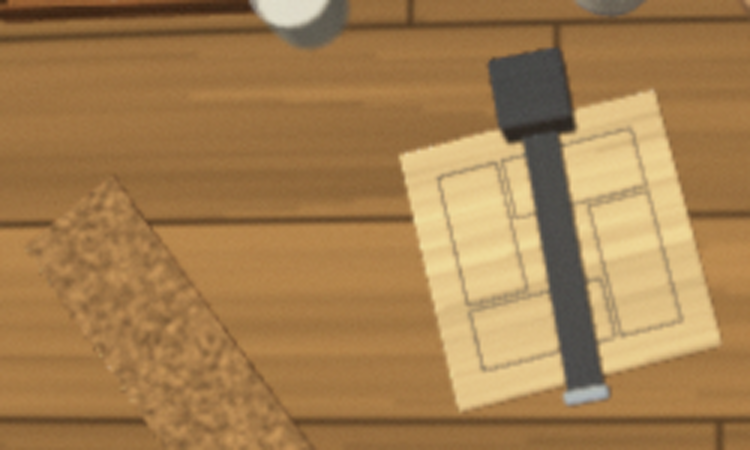

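The crop gives board corners at (400,155), (654,90), (720,346) and (461,411). The bar's edges run from (524,137)/(560,133) to (566,392)/(603,387), and the far edge of the head top is (489,62)-(555,48).

```bash
cat >> h.py <<'E'
def pose():
    from scipy.spatial.transform import Rotation as R
    s=manip.get_state();w,x,y,z=s["tcp_rot"];M=R.from_quat([x,y,z,w]).as_matrix()
    return np.array(s["ee_pos"]),M,s
def yaw(): M=pose()[1];return np.degrees(np.arctan2(M[1,0],M[0,0]))%360
def plan(x,y,z,yw):
    """tool-frame delta (before turning) and turn about tool z"""
    p,M,_=pose();d=M.T@(np.array([x,y,z])-p);t=-((yw-yaw()+180)%360-180)
    print("delta",d.round(1),"turn",round(t,1),"| tcp",p.round(1),"yaw",round(yaw(),1),"tilt",np.round(np.degrees(np.arccos(-M[2,2])),2))
E
python3 - <<'E'
from h import *
im=pickle.load(open("top0.pkl","rb"));side=pickle.load(open("side0.pkl","rb"))
c=lambda p,z:cast(im,np.array(p)/3+[80,120],z)[:,:2]
print("board",rectpts(c([(400,155),(654,90),(720,346),(461,411)],12)))
b=c([(524,137),(560,133),(566,392),(603,387)],34);h=c([(489,62),(555,48)],64)
print(b.round(1),h.round(1))
t=(b[2]+b[3])/2;hh=h.mean(0);n=(b[0]+b[1])/2;print("tail",t,"neck",n,"headend",hh,"len",np.linalg.norm(hh-t),"yaw",np.degrees(np.arctan2(*(hh-t)[::-1])),np.degrees(np.arctan2(*(n-t)[::-1])),"mid",(hh+t)/2)
# side check 
print("side board",rectpts(cast(side,np.array([(350,277),(450,264),(489,328),(379,349)])/1.4,12)))
print("side mat",rectpts(cast(side,np.array([(310,222),(414,190),(437,205),(328,248)])/1.4,4)))
print("side blocks",*[rectpts(cast(side,np.array(q)/1.4,30)) for q in [[(409,408),(459,382),(477,400),(427,429)],[(313,413),(370,389),(386,408),(327,435)],[(297,475),(374,467),(378,493),(303,502)]]],sep="\n")
print("bottle",cast(im,np.array([(285,414)])/1.4,130),"jarL",cast(im,np.array([(248,160)])/1.4,65),"jarR",cast(im,np.array([(573,180)])/1.4,65),"bowl",cast(im,np.array([(550,432)])/1.4,60),"tin",cast(im,np.array([(396,142)])/1.4,70))
plan(587,40,200,190)
E
```

```text
board [563.3  39.4 218.8 218.2  13.7]
[[651.7  65.2]
 [654.5  36. ]
 [446.2  31.6]
 [449.9   2.5]] [[705.7  90.2]
 [716.1  37.7]]
tail [448.01447197  17.08149875] neck [653.07143642  50.60750306] headend [710.93296046  63.93739886] len 267.06105475119386 yaw 10.104854675722537 9.285478864665095 mid [579.47371622  40.5094488 ]
side board [563.8  41.4 223.6 209.4 104.7]
side mat [476.1 372.7 304.2 113.2  34.9]
side blocks
[ 591.4 -242.4  102.6   50.4   32.7]
[ 442.3 -250.7  103.9   50.6   29.9]
[ 428.3 -387.3  110.8   46.3    6.4]
bottle [[350.08935943 162.65504466 130.        ]] jarL [[776.40528655 252.51812949  65.        ]] jarR [[ 729.43725215 -304.59600946   65.        ]] bowl [[ 313.15644192 -248.80880276   60.        ]] tin [[799.57606974  -5.54273168  70.        ]]
delta [-520.  -349.4   31.1] turn -34.0 | tcp [254.  570.7 230.8] yaw 156.0 tilt 0.06
```

Call:
arm_command(
  rows=[
    {"rot": [0,0,0],"delta_pos": [-52,-35,6],"claw": 85},
    {"rot": [0,0,0],"delta_pos": [-52,-35,6],"claw": 85},
    {"rot": [0,0,0],"delta_pos": [-52,-35,6],"claw": 85},
    {"rot": [0,0,0],"delta_pos": [-52,-35,6],"claw": 85},
    {"rot": [0,0,0],"delta_pos": [-52,-35,6],"claw": 85},
    {"rot": [0,0,0],"delta_pos": [-52,-35,6],"claw": 85},
    {"rot": [0,0,0],"delta_pos": [-52,-35,6],"claw": 85},
    {"rot": [0,0,0],"delta_pos": [-52,-35,6],"claw": 85},
    {"rot": [0,0,0],"delta_pos": [-52,-35,6],"claw": 85},
    {"rot": [0,0,0],"delta_pos": [-52,-35,6],"claw": 85},
  ],
)

```text
clock: 1.35
ee_pos: [585.1, 41.7, 171.4]
tcp_rot: [-0.0, 0.208, 0.978, -0.0]
wrist_force: [1.0, 1.6, 0.6]
grip_width: 0.993
gripper_force: 0.0
```

```bash
python3 -c "
from h import *
plan(584,41.5,100,190);s=pose()[2];print(s['joints'].round(2),s['wrist_force'],s['wrist_torque'])"
```

```text
delta [ 0.9 -0.7 71.4] turn -34.0 | tcp [585.1  41.7 171.4] yaw 156.0 tilt 0.02
[-0.03  0.5   1.51  0.    1.12 -1.18] [1.01594426 1.63539438 0.59490629] [ 0.0126235  -0.04587954  0.01927827]
```

Call:
arm_command(
  rows=[
    {"rot": [0,0,-8.5],"delta_pos": [0,0,20],"claw": 85},
    {"rot": [0,0,-8.5],"delta_pos": [0,0,20],"claw": 85},
    {"rot": [0,0,-8.5],"delta_pos": [0,0,20],"claw": 85},
    {"rot": [0,0,-8.5],"delta_pos": [0,0,20],"claw": 85},
    {"rot": [0,0,0],"delta_pos": [0,0,20],"claw": 85},
    {"rot": [0,0,0],"delta_pos": [0,0,20],"claw": 85},
    {"rot": [0,0,0],"delta_pos": [0,0,20],"claw": 85},
    {"rot": [0,0,0],"delta_pos": [0,0,15],"claw": 85},
    {"rot": [0,0,0],"delta_pos": [0,0,0],"claw": 70},
    {"rot": [0,0,0],"delta_pos": [0,0,0],"claw": 70},
  ],
)

```text
clock: 2.6
ee_pos: [584.7, 43.7, 17.2]
tcp_rot: [0.0, -0.087, 0.996, -0.0]
wrist_force: [0.4, 0.0, 0.5]
grip_width: 0.824
gripper_force: 0.0
```

```bash
python3 -c "
from h import *
snap('side','g1',(220,120,400,280),4)
plan(584,41.5,16,190);s=pose()[2];print(s['wrist_force'],s['wrist_torque'])"
```

```text
delta [ 1.2 -2.   1.4] turn -0.0 | tcp [584.9  43.7  17.4] yaw 190.0 tilt 0.06
[-0.59926902  0.21201714  0.24412901] [-0.00035905  0.02049375  0.04388665]
```

View pics/g1.png

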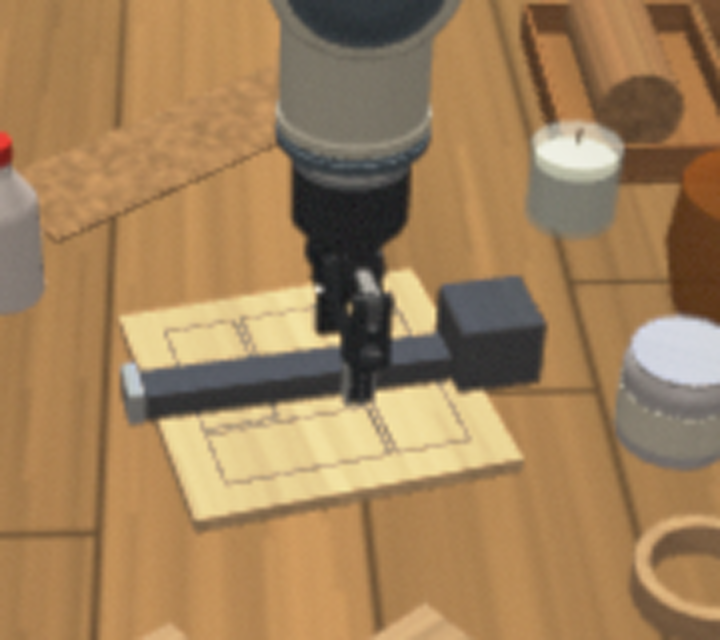

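The fingers straddle the bar about midway along it. The tail at (130,390) and head at (490,335) are both free. I'll grip and lift slightly.

Call:
arm_command(
  rows=[
    {"rot": [0,0,0],"delta_pos": [0,0,1],"claw": 20},
    {"rot": [0,0,0],"delta_pos": [0,0,0],"claw": 20},
    {"rot": [0,0,0],"delta_pos": [0,0,0],"claw": 20},
    {"rot": [0,0,0],"delta_pos": [0,0,0],"claw": 20},
    {"rot": [0,0,0],"delta_pos": [0,0,0],"claw": 20},
    {"rot": [0,0,0],"delta_pos": [0,0,-2],"claw": 20},
    {"rot": [0,0,0],"delta_pos": [0,0,-2],"claw": 20},
    {"rot": [0,0,0],"delta_pos": [0,0,-2],"claw": 20},
    {"rot": [0,0,0],"delta_pos": [0,0,0],"claw": 20},
    {"rot": [0,0,0],"delta_pos": [0,0,0],"claw": 20},
  ],
  squeeze=120,
)

```text
clock: 3.9
ee_pos: [584.3, 43.7, 21.6]
tcp_rot: [-0.0, -0.087, 0.996, 0.0]
wrist_force: [-0.8, 0.3, -9.0]
grip_width: 0.323
gripper_force: 118.9
```

```bash
python3 -c "
from h import *
snap('side','g2',(220,120,400,280),4)
plan(584,41.5,16,190);s=pose()[2];print(s['wrist_force'],s['wrist_torque'],pose()[1].T@s['wrist_torque'],s['grip_width'])"
```

```text
delta [ 0.7 -2.1  5.6] turn 0.0 | tcp [584.3  43.7  21.6] yaw 190.0 tilt 0.01
[-0.23502395  0.02211862 -9.16988362] [ 0.00455043 -0.09282691 -0.00018747] [ 0.01164716 -0.09220567  0.00018539] 0.320802049493638
```

View pics/g2.png

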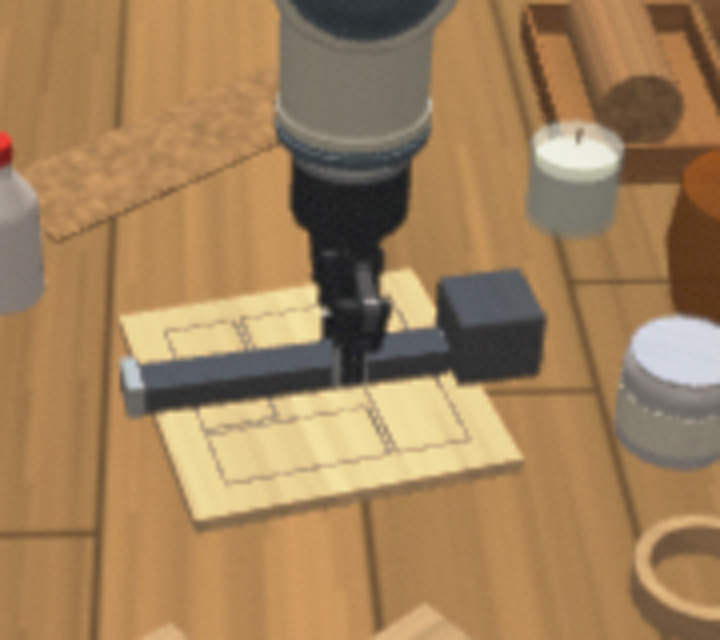

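The bar lifts level, carrying the full weight (9.1 N) with only a 0.09 Nm moment, so the grip is about 10 mm off the balance point. I'll carry it to the mat.

Call:
arm_command(
  rows=[
    {"rot": [0,0,0],"delta_pos": [0,0,-8],"claw": 20},
    {"rot": [0,0,0],"delta_pos": [0,0,-12],"claw": 20},
    {"rot": [0,0,0],"delta_pos": [0,0,-18],"claw": 20},
    {"rot": [0,0,0],"delta_pos": [0,0,-24],"claw": 20},
    {"rot": [0,0,0],"delta_pos": [0,0,-24],"claw": 20},
    {"rot": [0,0,0],"delta_pos": [0,0,-24],"claw": 20},
    {"rot": [0,0,0],"delta_pos": [0,0,-18],"claw": 20},
    {"rot": [0,0,0],"delta_pos": [0,0,-10],"claw": 20},
    {"rot": [0,0,0],"delta_pos": [0,0,-4],"claw": 20},
    {"rot": [0,0,0],"delta_pos": [0,0,0],"claw": 20},
  ],
)

```text
clock: 5.2
ee_pos: [584.2, 43.7, 163.6]
tcp_rot: [-0.0, -0.087, 0.996, 0.0]
wrist_force: [-0.5, 0.1, -10.0]
grip_width: 0.32
gripper_force: 119.5
```

Call:
arm_command(
  rows=[
    {"rot": [0,0,0],"delta_pos": [2,15,0],"claw": 20},
    {"rot": [0,0,0],"delta_pos": [3,30,0],"claw": 20},
    {"rot": [0,0,0],"delta_pos": [5,45,0],"claw": 20},
    {"rot": [0,0,0],"delta_pos": [6,50,0],"claw": 20},
    {"rot": [0,0,0],"delta_pos": [6,50,0],"claw": 20},
    {"rot": [0,0,0],"delta_pos": [6,50,0],"claw": 20},
    {"rot": [0,0,0],"delta_pos": [5,45,0],"claw": 20},
    {"rot": [0,0,0],"delta_pos": [4,30,0],"claw": 20},
    {"rot": [0,0,0],"delta_pos": [2,18,0],"claw": 20},
    {"rot": [0,0,0],"delta_pos": [1,7,0],"claw": 20},
  ],
)

```text
clock: 6.45
ee_pos: [485.3, 372.3, 163.3]
tcp_rot: [-0.0, -0.088, 0.996, -0.0]
wrist_force: [0.2, 0.3, -10.2]
grip_width: 0.32
gripper_force: 120.1
```

```bash
python3 -c "
from h import *
plan(486,372,9,217);s=pose()[2];print(s['wrist_force'],pose()[1].T@s['wrist_torque'],s['grip_width'])"
```

```text
delta [ -0.8  -0.4 154.3] turn -26.9 | tcp [485.3 372.3 163.3] yaw 190.1 tilt 0.05
[  0.20799963   0.25502728 -10.1631293 ] [ 0.0286446  -0.06393167  0.02425253] 0.3197506265019812
```

Call:
arm_command(
  rows=[
    {"rot": [0,0,-4],"delta_pos": [0,0,10],"claw": 20},
    {"rot": [0,0,-6],"delta_pos": [0,0,18],"claw": 20},
    {"rot": [0,0,-7],"delta_pos": [0,0,25],"claw": 20},
    {"rot": [0,0,-6],"delta_pos": [0,0,25],"claw": 20},
    {"rot": [0,0,-4],"delta_pos": [0,0,25],"claw": 20},
    {"rot": [0,0,0],"delta_pos": [0,0,18],"claw": 20},
    {"rot": [0,0,0],"delta_pos": [0,0,10],"claw": 20},
    {"rot": [0,0,0],"delta_pos": [0,0,6],"claw": 20},
    {"rot": [0,0,0],"delta_pos": [0,0,2],"claw": 20},
    {"rot": [0,0,0],"delta_pos": [0,0,0],"claw": 20},
  ],
)

```text
clock: 7.7
ee_pos: [486.2, 371.8, 25.1]
tcp_rot: [0.0, -0.317, 0.948, 0.0]
wrist_force: [-0.2, 0.3, -9.0]
grip_width: 0.321
gripper_force: 119.9
```

```bash
python3 -c "
from h import *
im=snap('side','g3',(180,70,360,220),4)
snap('top','g3t',(60,150,260,320),3.4)
plan(486,372,9,217);s=pose()[2];print(s['wrist_force'],pose()[1].T@s['wrist_torque'],s['grip_width'])"
```

```text
delta [ 0.   0.3 16.2] turn -0.0 | tcp [486.2 371.8  25.2] yaw 217.0 tilt 0.04
[  0.18678397  -0.024482   -10.54148247] [-0.00290685 -0.05840736  0.06843022] 0.32057937842239204
```

View pics/g3.png

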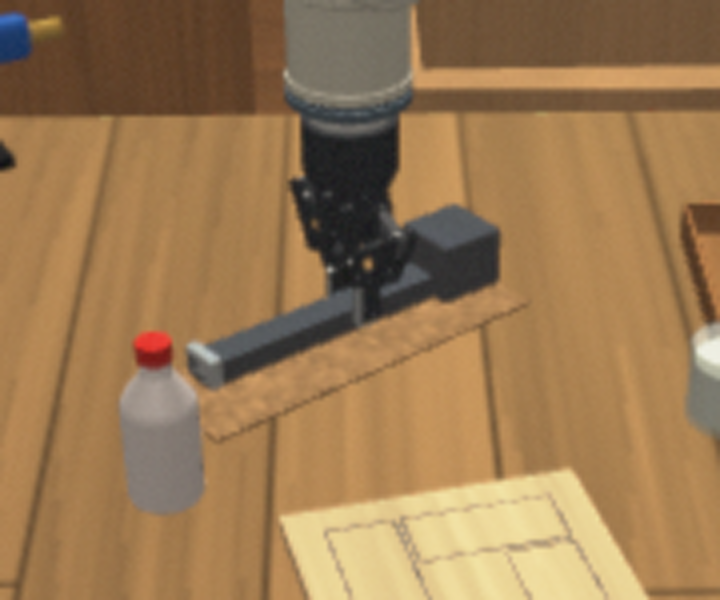

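View pics/g3t.png

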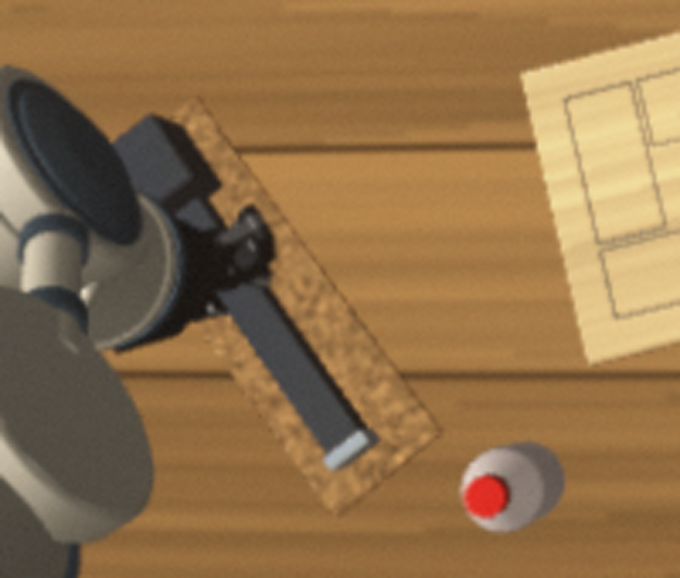

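The iron hangs level over the mat. In the top view the tail cap is at (347,448), the mat's near corners are (437,432) and (338,512), and the far corner is (196,97).

Run:
```python
from h import *
im=pickle.load(open("top0.pkl","rb"))
c=lambda p,z:cast(im,np.array(p)/3.4+[60,150],z)[:,:2]
m=c([(437,432),(338,512),(196,97)],4);u=(m[2]-m[0]);u/=np.linalg.norm(u);v=np.array([-u[1],u[0]])
ctr=(m[0]+m[1])/2+160*u
print("mat",ctr,np.degrees(np.arctan2(u[1],u[0])),m)
t=c([(347,448)],42)[0];print("tail",t)
a=np.radians(37);mid=np.array([486.2,371.8])-10*np.array([np.cos(a),np.sin(a)])
print("mid in mat",(mid-ctr)@u,(mid-ctr)@v, "tail->grip",np.linalg.norm(t-[486.2,371.8]))
```

```text
mat [480.83425643 364.7598863 ] 37.75105389250404 [[383.16921593 230.69223364]
 [325.4822369  302.91335535]
 [632.75265882 423.9477258 ]]
tail [373.56239203 283.88962832]
mid in mat -1.4463821416951153 2.412466123326698 tail->grip 142.88269376618595
```

Call:
arm_command(
  rows=[
    {"rot": [0,0,0],"delta_pos": [0,0,4],"claw": 20},
    {"rot": [0,0,0],"delta_pos": [0,0,5],"claw": 20},
    {"rot": [0,0,0],"delta_pos": [0,0,3],"claw": 20},
    {"rot": [0,0,0],"delta_pos": [0,0,2],"claw": 20},
    {"rot": [0,0,0],"delta_pos": [0,0,1],"claw": 20},
    {"rot": [0,0,0],"delta_pos": [0,0,1],"claw": 20},
    {"rot": [0,0,0],"delta_pos": [0,0,0.5],"claw": 20},
    {"rot": [0,0,0],"delta_pos": [0,0,0],"claw": 20},
    {"rot": [0,0,0],"delta_pos": [0,0,0],"claw": 20},
    {"rot": [0,0,0],"delta_pos": [0,0,0],"claw": 20},
  ],
)

```text
clock: 9.05
ee_pos: [486.0, 371.7, 8.6]
tcp_rot: [0.0, -0.317, 0.948, 0.0]
wrist_force: [-3.6, -2.6, 6.6]
grip_width: 0.32
gripper_force: 121.8
```

Call:
arm_command(
  rows=[
    {"rot": [0,0,0],"delta_pos": [0,0,0],"claw": 60},
    {"rot": [0,0,0],"delta_pos": [0,0,0],"claw": 70},
    {"rot": [0,0,0],"delta_pos": [0,0,0],"claw": 80},
    {"rot": [0,0,0],"delta_pos": [0,0,0],"claw": 85},
    {"rot": [0,0,0],"delta_pos": [0,0,0],"claw": 85},
    {"rot": [0,0,0],"delta_pos": [0,0,-15],"claw": 85},
    {"rot": [0,0,0],"delta_pos": [0,0,-30],"claw": 85},
    {"rot": [0,0,0],"delta_pos": [0,0,-40],"claw": 85},
    {"rot": [0,0,0],"delta_pos": [0,0,-50],"claw": 85},
    {"rot": [0,0,0],"delta_pos": [0,0,-55],"claw": 85},
  ],
)

```text
clock: 10.3
ee_pos: [485.6, 371.4, 200.6]
tcp_rot: [-0.0, -0.317, 0.948, -0.0]
wrist_force: [1.1, 1.2, -0.7]
grip_width: 0.996
gripper_force: 0.0
```

```bash
cat > blk.py <<'E'
from h import *
im=manip.get_image("top")
hsv=cv2.cvtColor(im["frame"],cv2.COLOR_RGB2HSV);s=hsv[...,1];v=hsv[...,2]
m=((s<138)&(v>150)).astype(np.uint8);m[:, :335]=0;m[:150]=0;m[300:]=0;m[:,520:]=0
m=cv2.morphologyEx(m,cv2.MORPH_OPEN,np.ones((3,3),np.uint8))
for c in cv2.findContours(m,cv2.RETR_EXTERNAL,cv2.CHAIN_APPROX_NONE)[0]:
    if cv2.contourArea(c)>250: print(rectpts(cast(im,c.reshape(-1,2),30)),c.reshape(-1,2).mean(0).round(),cv2.contourArea(c))
E
python3 blk.py; python3 -c "
from h import *
snap('top','t2');plan(586,-235,180,220)"
```

```text
[ 427.8 -386.   108.9   51.8    8.5] [446. 257.] 914.0
[ 440.8 -246.1  110.6   50.5   35.6] [387. 252.] 944.0
[ 590.1 -236.9  109.6   50.4   38.9] [380. 189.] 885.0
delta [ 288.2 -544.4   23. ] turn -3.0 | tcp [488.3 373.1 205.4] yaw 217.0 tilt 0.58
```

View pics/t2.png

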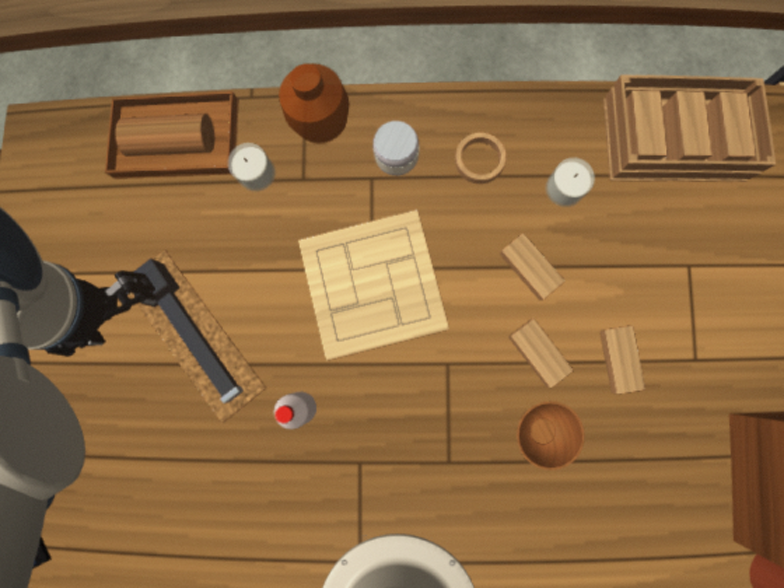

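All three block masks match the known size (about 110 × 50 mm), and the iron lies along the mat. Going to block A.

Call:
arm_command(
  rows=[
    {"rot": [0,0,0],"delta_pos": [29,-54,0],"claw": 85},
    {"rot": [0,0,0],"delta_pos": [29,-54,0],"claw": 85},
    {"rot": [0,0,0],"delta_pos": [29,-54,0],"claw": 85},
    {"rot": [0,0,0],"delta_pos": [29,-54,0],"claw": 85},
    {"rot": [0,0,0],"delta_pos": [29,-54,4],"claw": 85},
    {"rot": [0,0,0],"delta_pos": [29,-54,10],"claw": 85},
    {"rot": [0,0,0],"delta_pos": [29,-54,15],"claw": 85},
    {"rot": [0,0,0],"delta_pos": [29,-54,15],"claw": 85},
    {"rot": [0,0,0],"delta_pos": [29,-54,15],"claw": 85},
    {"rot": [0,0,-1],"delta_pos": [29,-54,15],"claw": 85},
  ],
)

```text
clock: 11.65
ee_pos: [579.0, -234.0, 125.2]
tcp_rot: [0.0, -0.326, 0.945, -0.0]
wrist_force: [1.3, -0.1, 0.3]
grip_width: 0.993
gripper_force: 0.0
```

```bash
python3 -c "
from h import *
plan(578.4,-246.3,6,219)"
```

```text
delta [  8.1  -9.3 119.2] turn -1.0 | tcp [ 579.  -234.   125.2] yaw 218.0 tilt 0.04
```

Call:
arm_command(
  rows=[
    {"rot": [0,0,-1],"delta_pos": [6,-6,15],"claw": 85},
    {"rot": [0,0,0],"delta_pos": [0,0,25],"claw": 85},
    {"rot": [0,0,0],"delta_pos": [0,0,20],"claw": 85},
    {"rot": [0,0,0],"delta_pos": [0,0,10],"claw": 85},
    {"rot": [0,0,0],"delta_pos": [0,0,0],"claw": 85},
    {"rot": [0,0,0],"delta_pos": [0,0,0],"claw": 85},
    {"rot": [0,0,0],"delta_pos": [0,0,0],"claw": 85},
    {"rot": [0,0,0],"delta_pos": [0,0,0],"claw": 85},
    {"rot": [0,0,0],"delta_pos": [0,0,0],"claw": 85},
    {"rot": [0,0,0],"delta_pos": [0,0,0],"claw": 85},
  ],
)

```text
clock: 12.9
ee_pos: [578.0, -240.3, 54.8]
tcp_rot: [0.0, -0.334, 0.943, -0.0]
wrist_force: [0.3, 0.2, -1.1]
grip_width: 0.997
gripper_force: 0.0
```

```bash
python3 -c "
from h import *
plan(578.4,-246.3,6,219)"
```

```text
delta [ 3.5 -4.9 48.8] turn 0.0 | tcp [ 578.  -240.3   54.8] yaw 219.0 tilt 0.0
```

Call:
arm_command(
  rows=[
    {"rot": [0,0,0],"delta_pos": [3.5,-5,15],"claw": 85},
    {"rot": [0,0,0],"delta_pos": [0,0,18],"claw": 85},
    {"rot": [0,0,0],"delta_pos": [0,0,12],"claw": 85},
    {"rot": [0,0,0],"delta_pos": [0,0,4],"claw": 85},
    {"rot": [0,0,0],"delta_pos": [0,0,0],"claw": 40},
    {"rot": [0,0,0],"delta_pos": [0,0,0],"claw": 40},
    {"rot": [0,0,0],"delta_pos": [0,0,0],"claw": 40},
    {"rot": [0,0,0],"delta_pos": [0,0,0],"claw": 40},
    {"rot": [0,0,0],"delta_pos": [0,0,0],"claw": 40},
    {"rot": [0,0,0],"delta_pos": [0,0,0],"claw": 40},
  ],
  squeeze=40,
)

```text
clock: 14.15
ee_pos: [578.7, -246.5, 6.4]
tcp_rot: [0.0, -0.334, 0.943, -0.0]
wrist_force: [-1.0, 0.9, 5.9]
grip_width: 0.575
gripper_force: 42.3
```

Call:
arm_command(
  rows=[
    {"rot": [0,0,0],"delta_pos": [0,0,-10],"claw": 40},
    {"rot": [0,0,0],"delta_pos": [0,0,-20],"claw": 40},
    {"rot": [0,0,0],"delta_pos": [0,0,-30],"claw": 40},
    {"rot": [0,0,10],"delta_pos": [0,0,-25],"claw": 40},
    {"rot": [0,0,10],"delta_pos": [0,0,-5],"claw": 40},
    {"rot": [0,0,10],"delta_pos": [0,0,0],"claw": 40},
    {"rot": [0,0,10],"delta_pos": [0,0,0],"claw": 40},
    {"rot": [0,0,10],"delta_pos": [0,0,0],"claw": 40},
    {"rot": [0,0,10],"delta_pos": [0,0,0],"claw": 40},
    {"rot": [0,0,10],"delta_pos": [0,0,0],"claw": 40},
  ],
)

```text
clock: 15.4
ee_pos: [578.3, -246.3, 96.4]
tcp_rot: [0.0, 0.27, 0.963, -0.0]
wrist_force: [0.0, -0.2, -1.6]
grip_width: 0.577
gripper_force: 41.9
```

```bash
python3 -c "
from h import *
im=manip.get_image('top');hsv=cv2.cvtColor(im['frame'],cv2.COLOR_RGB2HSV)
m=((hsv[...,0]>17)&(hsv[...,1]<125)&(hsv[...,2]>190)).astype(np.uint8);m[:140]=0;m[270:]=0;m[:,:190]=0;m[:,330:]=0
m=cv2.morphologyEx(m,cv2.MORPH_CLOSE,np.ones((5,5)))
print('board',rect(im,m,12))
plan(622.2,41.1,100,103.7)"
```

```text
board [636.3 -42.6  25.7  17.7  25.2]
delta [114.6 267.2  -3.7] turn 44.4 | tcp [ 578.4 -246.3   96.4] yaw 148.1 tilt 0.01
```

Call:
arm_command(
  rows=[
    {"rot": [0,0,0],"delta_pos": [5,12,0],"claw": 40},
    {"rot": [0,0,0],"delta_pos": [15,35,0],"claw": 40},
    {"rot": [0,0,0],"delta_pos": [20,46,0],"claw": 40},
    {"rot": [0,0,0],"delta_pos": [22,52,0],"claw": 40},
    {"rot": [0,0,0],"delta_pos": [22,52,0],"claw": 40},
    {"rot": [0,0,0],"delta_pos": [18,42,0],"claw": 40},
    {"rot": [0,0,9],"delta_pos": [12.6,28,0],"claw": 40},
    {"rot": [0,0,9],"delta_pos": [0,0,0],"claw": 40},
    {"rot": [0,0,9],"delta_pos": [0,0,0],"claw": 40},
    {"rot": [0,0,9],"delta_pos": [0,0,0],"claw": 40},
  ],
)

```text
clock: 16.7
ee_pos: [617.3, 42.5, 96.0]
tcp_rot: [-0.0, 0.552, 0.834, 0.0]
wrist_force: [-0.6, 1.2, -2.3]
grip_width: 0.572
gripper_force: 42.0
```

```bash
python3 -c "
from h import *
plan(622.2,41.1,50,103.7)"
```

```text
delta [-3.2  3.9 46. ] turn 9.3 | tcp [617.3  42.5  96. ] yaw 113.0 tilt 0.01
```

Call:
arm_command(
  rows=[
    {"rot": [0,0,9.3],"delta_pos": [-3.2,3.9,0],"claw": 40},
    {"rot": [0,0,0],"delta_pos": [0,0,15],"claw": 40},
    {"rot": [0,0,0],"delta_pos": [0,0,25],"claw": 40},
    {"rot": [0,0,0],"delta_pos": [0,0,20],"claw": 40},
    {"rot": [0,0,0],"delta_pos": [0,0,10],"claw": 40},
    {"rot": [0,0,0],"delta_pos": [0,0,4],"claw": 40},
    {"rot": [0,0,0],"delta_pos": [0,0,2],"claw": 40},
    {"rot": [0,0,0],"delta_pos": [0,0,0],"claw": 40},
    {"rot": [0,0,0],"delta_pos": [0,0,0],"claw": 40},
    {"rot": [0,0,0],"delta_pos": [0,0,0],"claw": 40},
  ],
)

```text
clock: 17.95
ee_pos: [622.7, 40.1, 20.1]
tcp_rot: [0.0, 0.618, 0.786, 0.0]
wrist_force: [-1.0, -0.2, -1.2]
grip_width: 0.579
gripper_force: 41.9
```

```bash
python3 -c "
from h import *
plan(622.2,41.1,18.5,103.7);print(pose()[2]['wrist_force'])
snap('side','p1',(220,120,400,280),4)"
```

```text
delta [ 1.1 -0.2  1.6] turn 0.0 | tcp [622.7  40.1  20.1] yaw 103.7 tilt 0.03
[-0.98211725 -0.16089583 -1.21620946]
```

View pics/p1.png

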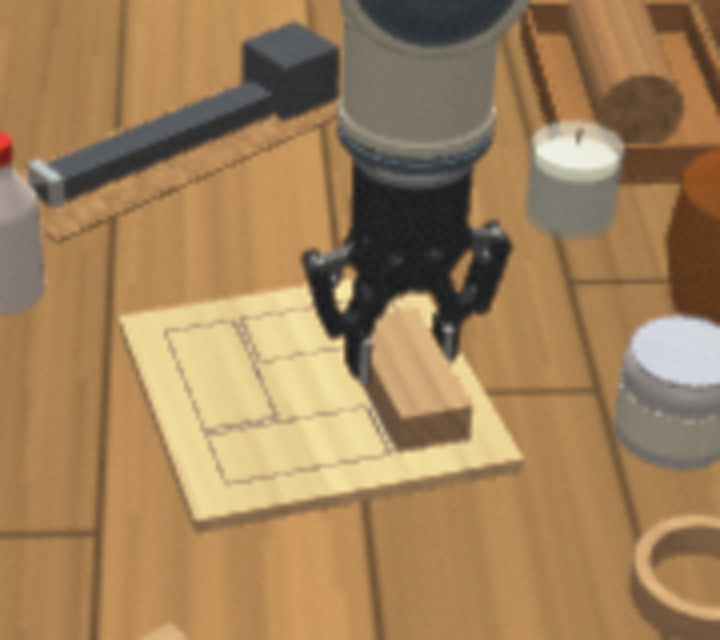

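The block is seated in its outline: its left edge runs alongside the pencil line at (390,450). Releasing.

Call:
arm_command(
  rows=[
    {"rot": [0,0,0],"delta_pos": [0.5,0,1],"claw": 40},
    {"rot": [0,0,0],"delta_pos": [0,0,0.5],"claw": 40},
    {"rot": [0,0,0],"delta_pos": [0,0,0],"claw": 60},
    {"rot": [0,0,0],"delta_pos": [0,0,0],"claw": 66},
    {"rot": [0,0,0],"delta_pos": [0,0,0],"claw": 66},
    {"rot": [0,0,0],"delta_pos": [0,0,-15],"claw": 70},
    {"rot": [0,0,0],"delta_pos": [0,0,-30],"claw": 85},
    {"rot": [0,0,0],"delta_pos": [0,0,-35],"claw": 85},
    {"rot": [0,0,0],"delta_pos": [0,0,-35],"claw": 85},
    {"rot": [0,0,0],"delta_pos": [0,0,-25],"claw": 85},
  ],
)

```text
clock: 19.25
ee_pos: [622.8, 40.6, 161.1]
tcp_rot: [0.001, 0.618, 0.786, 0.001]
wrist_force: [-1.3, -0.7, -0.8]
grip_width: 0.994
gripper_force: 0.0
```

```bash
python3 blk.py; python3 -c "
from h import *
plan(428.8,-254.8,110,35.6)"
```

```text
[ 428.1 -386.5  108.8   50.6    7.3] [446. 257.] 893.0
[ 440.8 -246.2  110.1   50.4   36. ] [387. 252.] 932.0
delta [-240.6 -260.    52.9] turn 68.1 | tcp [624.1  40.6 164. ] yaw 103.7 tilt 0.33
```

Call:
arm_command(
  rows=[
    {"rot": [0,0,0],"delta_pos": [-34,-37,6],"claw": 85},
    {"rot": [0,0,0],"delta_pos": [-34,-37,6],"claw": 85},
    {"rot": [0,0,0],"delta_pos": [-34,-37,6],"claw": 85},
    {"rot": [0,0,0],"delta_pos": [-34,-37,6],"claw": 85},
    {"rot": [0,0,0],"delta_pos": [-34,-37,6],"claw": 85},
    {"rot": [0,0,0],"delta_pos": [-34,-37,6],"claw": 85},
    {"rot": [0,0,0],"delta_pos": [-34,-37,6],"claw": 85},
    {"rot": [0,0,10],"delta_pos": [0,0,0],"claw": 85},
    {"rot": [0,0,10],"delta_pos": [0,0,0],"claw": 85},
    {"rot": [0,0,10],"delta_pos": [0,0,0],"claw": 85},
  ],
)

```text
clock: 20.55
ee_pos: [427.2, -252.3, 117.1]
tcp_rot: [0.0, 0.802, 0.597, 0.0]
wrist_force: [-0.7, -0.6, 0.3]
grip_width: 0.995
gripper_force: 0.0
```

Call:
arm_command(
  rows=[
    {"rot": [0,0,10],"delta_pos": [0,0,0],"claw": 85},
    {"rot": [0,0,10],"delta_pos": [0,0,0],"claw": 85},
    {"rot": [0,0,10],"delta_pos": [0,0,10],"claw": 85},
    {"rot": [0,0,8],"delta_pos": [0,0,20],"claw": 85},
    {"rot": [0,0,0],"delta_pos": [0,0,20],"claw": 85},
    {"rot": [0,0,0],"delta_pos": [0,0,10],"claw": 85},
    {"rot": [0,0,0],"delta_pos": [0,0,0],"claw": 85},
    {"rot": [0,0,0],"delta_pos": [0,0,0],"claw": 85},
    {"rot": [0,0,0],"delta_pos": [0,0,0],"claw": 85},
    {"rot": [0,0,0],"delta_pos": [0,0,0],"claw": 85},
  ],
)

```text
clock: 21.8
ee_pos: [427.3, -252.1, 56.7]
tcp_rot: [0.0, 0.952, 0.307, 0.0]
wrist_force: [0.1, 0.2, -0.1]
grip_width: 0.996
gripper_force: 0.0
```

```bash
python3 -c "
from h import *
plan(428.8,-254.8,6,35.8)"
```

```text
delta [-0.4  3.  50.7] turn -0.1 | tcp [ 427.3 -252.1   56.7] yaw 35.7 tilt 0.04
```

Call:
arm_command(
  rows=[
    {"rot": [0,0,0],"delta_pos": [-0.4,3,15],"claw": 85},
    {"rot": [0,0,0],"delta_pos": [0,0,18],"claw": 85},
    {"rot": [0,0,0],"delta_pos": [0,0,12],"claw": 85},
    {"rot": [0,0,0],"delta_pos": [0,0,5],"claw": 85},
    {"rot": [0,0,0],"delta_pos": [0,0,0],"claw": 40},
    {"rot": [0,0,0],"delta_pos": [0,0,0],"claw": 40},
    {"rot": [0,0,0],"delta_pos": [0,0,0],"claw": 40},
    {"rot": [0,0,0],"delta_pos": [0,0,0],"claw": 40},
    {"rot": [0,0,0],"delta_pos": [0,0,0],"claw": 40},
    {"rot": [0,0,0],"delta_pos": [0,0,0],"claw": 40},
  ],
)

```text
clock: 23.05
ee_pos: [428.8, -254.9, 6.8]
tcp_rot: [0.0, 0.952, 0.307, 0.0]
wrist_force: [-1.0, 0.3, 7.4]
grip_width: 0.575
gripper_force: 42.3
```

Call:
arm_command(
  rows=[
    {"rot": [0,0,0],"delta_pos": [0,0,-15],"claw": 40},
    {"rot": [0,0,0],"delta_pos": [0,0,-35],"claw": 40},
    {"rot": [0,0,0],"delta_pos": [15,-12,-40],"claw": 40},
    {"rot": [0,0,0],"delta_pos": [30,-25,-15],"claw": 40},
    {"rot": [0,0,0],"delta_pos": [38,-32,0],"claw": 40},
    {"rot": [0,0,0],"delta_pos": [40,-34,0],"claw": 40},
    {"rot": [0,0,0],"delta_pos": [40,-34,0],"claw": 40},
    {"rot": [0,0,0],"delta_pos": [35,-29,0],"claw": 40},
    {"rot": [0,0,0],"delta_pos": [25,-20,0],"claw": 40},
    {"rot": [0,0,0],"delta_pos": [10,-7,0],"claw": 40},
  ],
)

```text
clock: 24.3
ee_pos: [505.4, 39.5, 112.1]
tcp_rot: [0.0, 0.952, 0.307, 0.0]
wrist_force: [0.1, -0.1, -1.7]
grip_width: 0.579
gripper_force: 42.0
```

Call:
arm_command(
  rows=[
    {"rot": [0,0,-8],"delta_pos": [0,0,0],"claw": 40},
    {"rot": [0,0,-10],"delta_pos": [0,0,0],"claw": 40},
    {"rot": [0,0,-10],"delta_pos": [0,0,0],"claw": 40},
    {"rot": [0,0,-10],"delta_pos": [0,0,0],"claw": 40},
    {"rot": [0,0,-10],"delta_pos": [0,0,5],"claw": 40},
    {"rot": [0,0,-10],"delta_pos": [0,0,15],"claw": 40},
    {"rot": [0,0,-10],"delta_pos": [0,0,20],"claw": 40},
    {"rot": [0,0,0],"delta_pos": [0,0,10],"claw": 40},
    {"rot": [0,0,0],"delta_pos": [0,0,0],"claw": 40},
    {"rot": [0,0,0],"delta_pos": [0,0,0],"claw": 40},
  ],
)

```text
clock: 25.55
ee_pos: [505.5, 37.9, 61.9]
tcp_rot: [0.0, 0.619, 0.786, 0.0]
wrist_force: [0.2, 0.6, -0.3]
grip_width: 0.575
gripper_force: 42.0
```

```bash
python3 -c "
from h import *
plan(504.6,38.1,18.5,103.7)"
```

```text
delta [ 0.4 -0.8 43.4] turn -0.1 | tcp [505.5  37.9  61.9] yaw 103.6 tilt 0.04
```

Lower, release, rise.

Call:
arm_command(
  rows=[
    {"rot": [0,0,0],"delta_pos": [0,-0.8,12],"claw": 40},
    {"rot": [0,0,0],"delta_pos": [0,0,15],"claw": 40},
    {"rot": [0,0,0],"delta_pos": [0,0,9],"claw": 40},
    {"rot": [0,0,0],"delta_pos": [0,0,5],"claw": 40},
    {"rot": [0,0,0],"delta_pos": [0,0,2],"claw": 40},
    {"rot": [0,0,0],"delta_pos": [0,0,0.5],"claw": 40},
    {"rot": [0,0,0],"delta_pos": [0,0,0],"claw": 40},
    {"rot": [0,0,0],"delta_pos": [0,0,0],"claw": 60},
    {"rot": [0,0,0],"delta_pos": [0,0,0],"claw": 66},
    {"rot": [0,0,0],"delta_pos": [0,0,0],"claw": 66},
  ],
)

```text
clock: 26.8
ee_pos: [504.4, 37.8, 17.7]
tcp_rot: [-0.0, 0.618, 0.786, -0.0]
wrist_force: [0.1, -0.6, -0.3]
grip_width: 0.77
gripper_force: 0.0
```

Call:
arm_command(
  rows=[
    {"rot": [0,0,0],"delta_pos": [0,0,-15],"claw": 66},
    {"rot": [0,0,0],"delta_pos": [0,0,-30],"claw": 80},
    {"rot": [0,0,0],"delta_pos": [0,0,-35],"claw": 85},
    {"rot": [0,0,0],"delta_pos": [0,0,-30],"claw": 85},
    {"rot": [0,0,0],"delta_pos": [-40,-35,0],"claw": 85},
    {"rot": [0,0,0],"delta_pos": [-45,-40,0],"claw": 85},
    {"rot": [0,0,0],"delta_pos": [-45,-40,0],"claw": 85},
    {"rot": [0,0,0],"delta_pos": [-45,-20,0],"claw": 85},
    {"rot": [0,0,0],"delta_pos": [-40,0,0],"claw": 85},
    {"rot": [0,0,0],"delta_pos": [-30,0,0],"claw": 85},
  ],
)

```text
clock: 28.05
ee_pos: [431.4, -234.1, 128.9]
tcp_rot: [0.001, 0.618, 0.786, 0.0]
wrist_force: [-1.3, 0.7, -0.1]
grip_width: 0.996
gripper_force: 0.0
```

```bash
python3 blk.py; python3 -c "
from h import *
snap('top','t3',(160,130,360,280),3.8)
plan(442.6,-383.8,110,8.0)"
```

```text
[ 412.  -280.8   64.9   42.   156.4] [402. 265.] 383.0
[ 436.1 -426.   271.6  197.    51. ] [462. 250.] 7386.0
delta [-147.   -24.9   19.1] turn 95.6 | tcp [ 432.3 -235.1  128.8] yaw 103.6 tilt 0.16
```

View pics/t3.png

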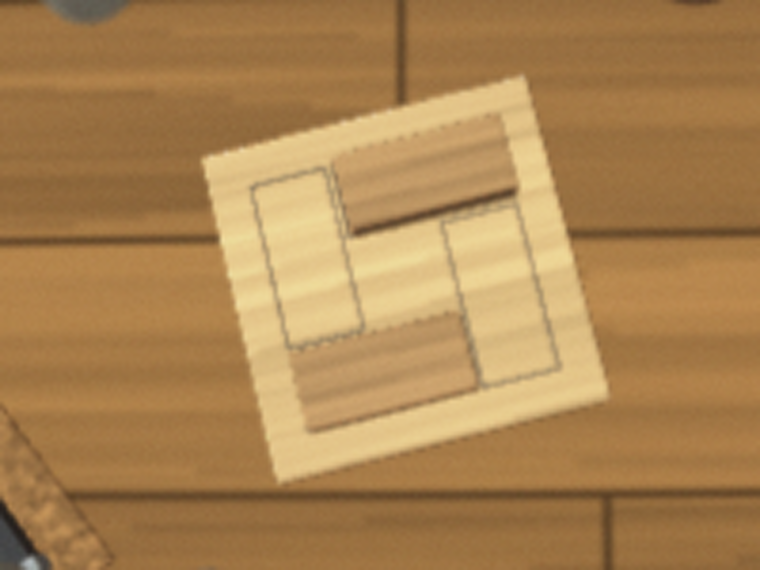

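The top view shows both blocks inside their outlines at (425,175) and (385,370). The arm hides block C in the top camera, so I'll check it in the side view.

Run:
```python
from h import *
a=pickle.load(open("side0.pkl","rb"))["frame"].astype(int);b=manip.get_image("side")["frame"].astype(int)
d=np.abs(a-b).max(2)[315:380,195:290];print(d.max(),d.mean(),(d>25).sum())
```

```text
75 2.6958704453441293 36
```

Call:
arm_command(
  rows=[
    {"rot": [0,0,0],"delta_pos": [-49,-8.3,5],"claw": 85},
    {"rot": [0,0,0],"delta_pos": [-49,-8.3,5],"claw": 85},
    {"rot": [0,0,0],"delta_pos": [-49,-8.3,5],"claw": 85},
    {"rot": [0,0,9.6],"delta_pos": [0,0,4],"claw": 85},
    {"rot": [0,0,9.6],"delta_pos": [0,0,0],"claw": 85},
    {"rot": [0,0,9.6],"delta_pos": [0,0,0],"claw": 85},
    {"rot": [0,0,9.6],"delta_pos": [0,0,0],"claw": 85},
    {"rot": [0,0,9.6],"delta_pos": [0,0,0],"claw": 85},
    {"rot": [0,0,9.6],"delta_pos": [0,0,0],"claw": 85},
    {"rot": [0,0,9.6],"delta_pos": [0,0,0],"claw": 85},
  ],
)

```text
clock: 29.45
ee_pos: [441.9, -379.5, 109.4]
tcp_rot: [-0.0, 0.95, 0.311, -0.0]
wrist_force: [-0.1, 0.7, 0.8]
grip_width: 0.994
gripper_force: 0.0
```

Call:
arm_command(
  rows=[
    {"rot": [0,0,9.6],"delta_pos": [0,0,0],"claw": 85},
    {"rot": [0,0,9.6],"delta_pos": [0,0,0],"claw": 85},
    {"rot": [0,0,9.2],"delta_pos": [0,0,10],"claw": 85},
    {"rot": [0,0,0],"delta_pos": [0,0,20],"claw": 85},
    {"rot": [0,0,0],"delta_pos": [0,0,15],"claw": 85},
    {"rot": [0,0,0],"delta_pos": [0,0,5],"claw": 85},
    {"rot": [0,0,0],"delta_pos": [0,0,0],"claw": 85},
    {"rot": [0,0,0],"delta_pos": [0,0,0],"claw": 85},
    {"rot": [0,0,0],"delta_pos": [0,0,0],"claw": 85},
    {"rot": [0,0,0],"delta_pos": [0,0,0],"claw": 85},
  ],
)

```text
clock: 30.7
ee_pos: [442.0, -381.0, 59.0]
tcp_rot: [0.0, 0.998, 0.071, 0.0]
wrist_force: [-0.2, 0.0, -0.2]
grip_width: 0.998
gripper_force: 0.0
```

```bash
python3 -c "
from h import *
snap('side','c1',(160,250,340,400),4)
plan(442.6,-383.8,6,8)"
```

```text
delta [ 0.2  2.9 53. ] turn 0.1 | tcp [ 442. -381.   59.] yaw 8.1 tilt 0.02
```

View pics/c1.png

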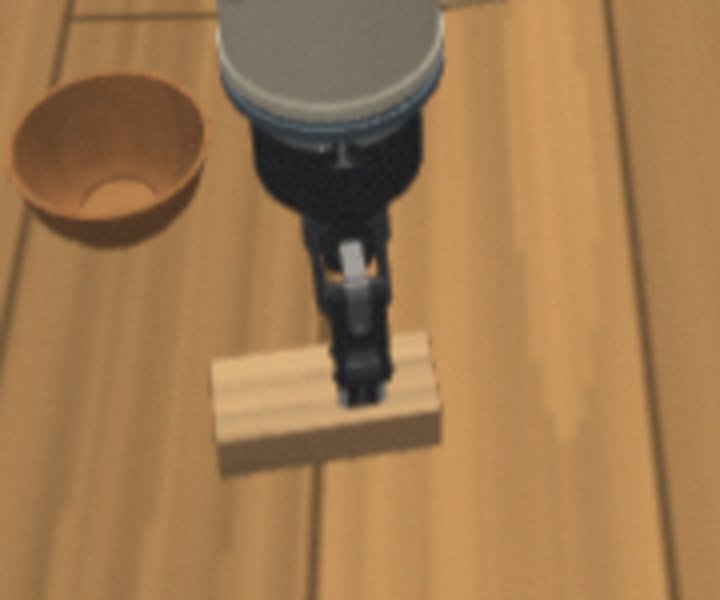

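Block C hasn't moved (top corners at (212,362) and (440,405)) and the fingers are in line with it. I'll grip it and carry it to place 0.

Call:
arm_command(
  rows=[
    {"rot": [0,0,0],"delta_pos": [0.2,2.9,15],"claw": 85},
    {"rot": [0,0,0],"delta_pos": [0,0,18],"claw": 85},
    {"rot": [0,0,0],"delta_pos": [0,0,14],"claw": 85},
    {"rot": [0,0,0],"delta_pos": [0,0,5],"claw": 85},
    {"rot": [0,0,0],"delta_pos": [0,0,0],"claw": 40},
    {"rot": [0,0,0],"delta_pos": [0,0,0],"claw": 40},
    {"rot": [0,0,0],"delta_pos": [0,0,0],"claw": 40},
    {"rot": [0,0,0],"delta_pos": [0,0,0],"claw": 40},
    {"rot": [0,0,0],"delta_pos": [0,0,0],"claw": 40},
    {"rot": [0,0,0],"delta_pos": [0,0,0],"claw": 40},
  ],
)

```text
clock: 32.0
ee_pos: [442.8, -384.0, 7.4]
tcp_rot: [0.0, 0.997, 0.071, 0.0]
wrist_force: [-0.8, 1.0, 6.9]
grip_width: 0.578
gripper_force: 42.2
```

Call:
arm_command(
  rows=[
    {"rot": [0,0,0],"delta_pos": [0,0,-15],"claw": 40},
    {"rot": [0,0,0],"delta_pos": [0,0,-35],"claw": 40},
    {"rot": [0,0,0],"delta_pos": [10,-20,-35],"claw": 40},
    {"rot": [0,0,0],"delta_pos": [20,-40,-15],"claw": 40},
    {"rot": [0,0,0],"delta_pos": [26,-52,0],"claw": 40},
    {"rot": [0,0,0],"delta_pos": [28,-54,0],"claw": 40},
    {"rot": [0,0,0],"delta_pos": [28,-54,0],"claw": 40},
    {"rot": [0,0,0],"delta_pos": [26,-52,0],"claw": 40},
    {"rot": [0,0,0],"delta_pos": [22,-44,0],"claw": 40},
    {"rot": [0,0,-5.6],"delta_pos": [12,-27,0],"claw": 40},
  ],
)

```text
clock: 33.25
ee_pos: [565.0, -17.5, 107.8]
tcp_rot: [0.0, 0.993, 0.121, 0.0]
wrist_force: [0.0, -0.6, -1.8]
grip_width: 0.577
gripper_force: 41.9
```

Call:
arm_command(
  rows=[
    {"rot": [0,0,0],"delta_pos": [0,0,0],"claw": 40},
    {"rot": [0,0,0],"delta_pos": [0,0,15],"claw": 40},
    {"rot": [0,0,0],"delta_pos": [0,0,15],"claw": 40},
    {"rot": [0,0,0],"delta_pos": [0,0,10],"claw": 40},
    {"rot": [0,0,0],"delta_pos": [0,0,0],"claw": 40},
    {"rot": [0,0,0],"delta_pos": [0,0,0],"claw": 40},
    {"rot": [0,0,0],"delta_pos": [0,0,0],"claw": 40},
    {"rot": [0,0,0],"delta_pos": [0,0,0],"claw": 40},
    {"rot": [0,0,0],"delta_pos": [0,0,0],"claw": 40},
    {"rot": [0,0,0],"delta_pos": [0,0,0],"claw": 40},
  ],
)

```text
clock: 34.5
ee_pos: [564.5, -19.9, 66.9]
tcp_rot: [0.0, 0.993, 0.119, 0.0]
wrist_force: [-0.2, 0.3, -0.5]
grip_width: 0.574
gripper_force: 41.9
```

```bash
python3 -c "
from h import *
plan(564.9,-19.2,18.5,13.7)"
```

```text
delta [ 0.6 -0.6 48.4] turn 0.0 | tcp [564.5 -19.9  66.9] yaw 13.7 tilt 0.01
```

Call:
arm_command(
  rows=[
    {"rot": [0,0,0],"delta_pos": [0.6,-0.6,15],"claw": 40},
    {"rot": [0,0,0],"delta_pos": [0,0,17],"claw": 40},
    {"rot": [0,0,0],"delta_pos": [0,0,9],"claw": 40},
    {"rot": [0,0,0],"delta_pos": [0,0,5],"claw": 40},
    {"rot": [0,0,0],"delta_pos": [0,0,2],"claw": 40},
    {"rot": [0,0,0],"delta_pos": [0,0,0.5],"claw": 40},
    {"rot": [0,0,0],"delta_pos": [0,0,0],"claw": 40},
    {"rot": [0,0,0],"delta_pos": [0,0,0],"claw": 60},
    {"rot": [0,0,0],"delta_pos": [0,0,0],"claw": 66},
    {"rot": [0,0,0],"delta_pos": [0,0,0],"claw": 66},
  ],
)

```text
clock: 35.75
ee_pos: [565.0, -19.2, 18.2]
tcp_rot: [0.0, 0.993, 0.119, 0.0]
wrist_force: [0.3, -0.4, 0.4]
grip_width: 0.775
gripper_force: 0.0
```

Call:
arm_command(
  rows=[
    {"rot": [0,0,0],"delta_pos": [0,0,-15],"claw": 66},
    {"rot": [0,0,0],"delta_pos": [0,0,-30],"claw": 70},
    {"rot": [0,0,0],"delta_pos": [0,0,-40],"claw": 80},
    {"rot": [0,0,0],"delta_pos": [0,0,-40],"claw": 85},
    {"rot": [0,0,0],"delta_pos": [5,-40,-20],"claw": 85},
    {"rot": [0,0,0],"delta_pos": [5,-50,0],"claw": 85},
    {"rot": [0,0,0],"delta_pos": [5,-60,0],"claw": 85},
    {"rot": [0,0,0],"delta_pos": [0,-60,0],"claw": 85},
    {"rot": [0,0,0],"delta_pos": [0,-60,0],"claw": 85},
    {"rot": [0,0,0],"delta_pos": [0,-60,0],"claw": 85},
  ],
)

```text
clock: 37.0
ee_pos: [500.6, 306.9, 164.5]
tcp_rot: [-0.0, 0.993, 0.119, 0.0]
wrist_force: [1.9, -0.2, -0.3]
grip_width: 0.996
gripper_force: 0.0
```

```bash
python3 -c "
from h import *
snap('top','t4',(130,110,360,280),3.4)
plan(486,371.7,120,37)"
```

```text
delta [  1.7 -60.   44.7] turn -23.1 | tcp [498.7 312.9 164.5] yaw 13.9 tilt 0.17
```

View pics/t4.png

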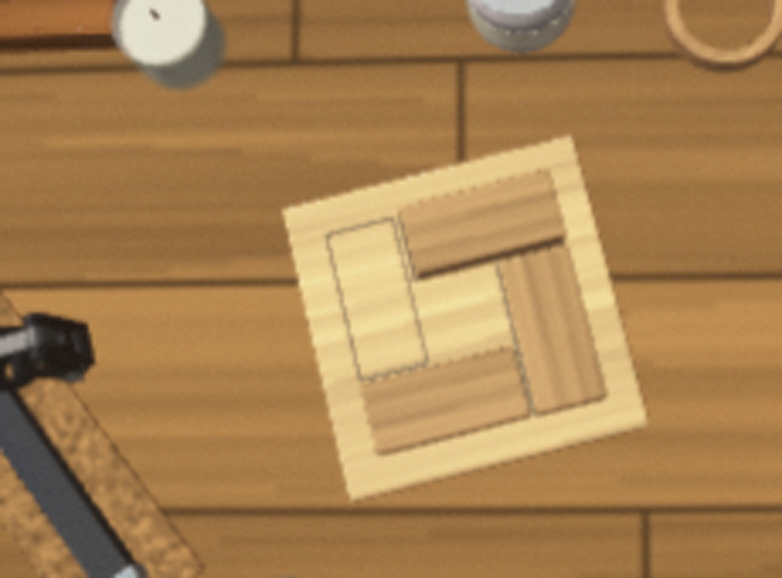

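All three blocks sit inside their outlines, and place 2 at (378,300) stays empty. Going back to the iron.

Call:
arm_command(
  rows=[
    {"rot": [0,0,0],"delta_pos": [-2.5,-29,0],"claw": 85},
    {"rot": [0,0,0],"delta_pos": [-2.2,-28,0],"claw": 85},
    {"rot": [0,0,-7.7],"delta_pos": [0,0,10],"claw": 85},
    {"rot": [0,0,-7.7],"delta_pos": [0,0,25],"claw": 85},
    {"rot": [0,0,-7.7],"delta_pos": [0,0,25],"claw": 85},
    {"rot": [0,0,0],"delta_pos": [0,0,25],"claw": 85},
    {"rot": [0,0,0],"delta_pos": [0,0,15],"claw": 85},
    {"rot": [0,0,0],"delta_pos": [0,0,0],"claw": 85},
    {"rot": [0,0,0],"delta_pos": [0,0,0],"claw": 85},
    {"rot": [0,0,0],"delta_pos": [0,0,0],"claw": 85},
  ],
)

```text
clock: 38.3
ee_pos: [483.6, 359.5, 64.3]
tcp_rot: [-0.0, 0.949, 0.316, 0.001]
wrist_force: [0.2, 0.6, 0.0]
grip_width: 0.999
gripper_force: 0.0
```

```bash
python3 -c "
from h import *
im=pickle.load(open('top0.pkl','rb'))
print(rectpts(cast(im,np.array([(284,210),(571,137),(645,424),(352,498)])/3.4+[130,110],12)))
plan(480.4,367.5,9,37)"
```

```text
[563.7  39.6 217.4 216.7 103.6]
delta [ 2.1 -8.4 55.3] turn -0.2 | tcp [483.6 359.5  64.3] yaw 36.8 tilt 0.08
```

Call:
arm_command(
  rows=[
    {"rot": [0,0,-0.2],"delta_pos": [2.1,-8.4,12],"claw": 85},
    {"rot": [0,0,0],"delta_pos": [0,0,20],"claw": 85},
    {"rot": [0,0,0],"delta_pos": [0,0,16],"claw": 85},
    {"rot": [0,0,0],"delta_pos": [0,0,7],"claw": 85},
    {"rot": [0,0,0],"delta_pos": [0,0,0],"claw": 20},
    {"rot": [0,0,0],"delta_pos": [0,0,0],"claw": 20},
    {"rot": [0,0,0],"delta_pos": [0,0,0],"claw": 20},
    {"rot": [0,0,0],"delta_pos": [0,0,0],"claw": 20},
    {"rot": [0,0,0],"delta_pos": [0,0,0],"claw": 20},
    {"rot": [0,0,0],"delta_pos": [0,0,0],"claw": 20},
  ],
  squeeze=120,
)

```text
clock: 39.55
ee_pos: [480.2, 367.3, 9.4]
tcp_rot: [-0.0, 0.948, 0.317, 0.001]
wrist_force: [-2.5, -2.7, 11.7]
grip_width: 0.318
gripper_force: 120.6
```

Call:
arm_command(
  rows=[
    {"rot": [0,0,0],"delta_pos": [0,0,-2],"claw": 20},
    {"rot": [0,0,0],"delta_pos": [0,0,-2],"claw": 20},
    {"rot": [0,0,0],"delta_pos": [0,0,-2],"claw": 20},
    {"rot": [0,0,0],"delta_pos": [0,0,-2],"claw": 20},
    {"rot": [0,0,0],"delta_pos": [0,0,0],"claw": 20},
    {"rot": [0,0,0],"delta_pos": [0,0,0],"claw": 20},
    {"rot": [0,0,0],"delta_pos": [0,0,0],"claw": 20},
    {"rot": [0,0,0],"delta_pos": [0,0,0],"claw": 20},
    {"rot": [0,0,0],"delta_pos": [0,0,0],"claw": 20},
    {"rot": [0,0,0],"delta_pos": [0,0,0],"claw": 20},
  ],
)

```text
clock: 40.8
ee_pos: [479.8, 367.2, 16.3]
tcp_rot: [-0.0, 0.948, 0.317, -0.0]
wrist_force: [-0.3, -0.4, -9.4]
grip_width: 0.315
gripper_force: 119.1
```

```bash
python3 -c "
from h import *
snap('side','l2',(180,70,360,220),4)
plan(566.6,40.4,46,13.7);s=pose()[2];print(s['wrist_force'],pose()[1].T@s['wrist_torque'],s['grip_width'])"
```

```text
delta [-127.4  313.2  -29.7] turn 23.3 | tcp [479.8 367.2  16.3] yaw 37.0 tilt 0.0
[ -0.30942201   0.12605969 -10.05355902] [ 0.02502324 -0.01901051  0.04900581] 0.3161034533944757
```

View pics/l2.png

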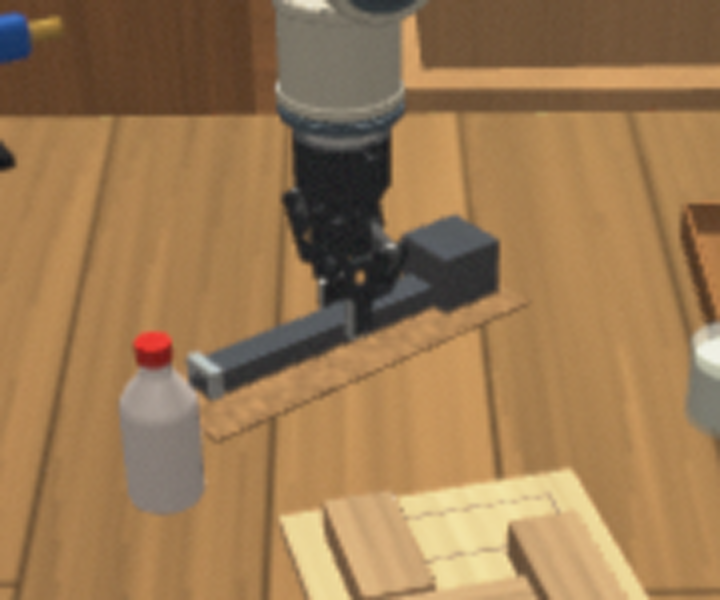

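The iron lifts level and balanced. Carrying it to the board.

Call:
arm_command(
  rows=[
    {"rot": [0,0,0],"delta_pos": [0,0,-8],"claw": 20},
    {"rot": [0,0,0],"delta_pos": [0,0,-14],"claw": 20},
    {"rot": [0,0,0],"delta_pos": [0,0,-20],"claw": 20},
    {"rot": [0,0,0],"delta_pos": [0,0,-25],"claw": 20},
    {"rot": [0,0,0],"delta_pos": [0,0,-25],"claw": 20},
    {"rot": [0,0,0],"delta_pos": [0,0,-25],"claw": 20},
    {"rot": [0,0,0],"delta_pos": [0,0,-18],"claw": 20},
    {"rot": [0,0,0],"delta_pos": [0,0,-10],"claw": 20},
    {"rot": [0,0,0],"delta_pos": [0,0,-4],"claw": 20},
    {"rot": [0,0,0],"delta_pos": [0,0,0],"claw": 20},
  ],
)

```text
clock: 42.1
ee_pos: [479.7, 367.1, 165.1]
tcp_rot: [0.0, 0.948, 0.317, -0.0]
wrist_force: [0.1, -0.4, -8.7]
grip_width: 0.317
gripper_force: 119.4
```

Call:
arm_command(
  rows=[
    {"rot": [0,0,0],"delta_pos": [-6,15,0],"claw": 20},
    {"rot": [0,0,0],"delta_pos": [-12,28,0],"claw": 20},
    {"rot": [0,0,0],"delta_pos": [-16,40,0],"claw": 20},
    {"rot": [0,0,0],"delta_pos": [-18,46,0],"claw": 20},
    {"rot": [0,0,0],"delta_pos": [-19,46,0],"claw": 20},
    {"rot": [0,0,0],"delta_pos": [-18,46,0],"claw": 20},
    {"rot": [0,0,0],"delta_pos": [-16,40,0],"claw": 20},
    {"rot": [0,0,0],"delta_pos": [-12,28,0],"claw": 20},
    {"rot": [0,0,0],"delta_pos": [-7,17,0],"claw": 20},
    {"rot": [0,0,0],"delta_pos": [-3,7,0],"claw": 20},
  ],
)

```text
clock: 43.35
ee_pos: [566.7, 39.9, 165.0]
tcp_rot: [-0.0, 0.948, 0.317, -0.0]
wrist_force: [-0.0, 0.3, -9.8]
grip_width: 0.318
gripper_force: 119.9
```

Call:
arm_command(
  rows=[
    {"rot": [0,0,3],"delta_pos": [0,0,4],"claw": 20},
    {"rot": [0,0,5],"delta_pos": [0,0,10],"claw": 20},
    {"rot": [0,0,6],"delta_pos": [0,0,16],"claw": 20},
    {"rot": [0,0,5],"delta_pos": [0,0,20],"claw": 20},
    {"rot": [0,0,3],"delta_pos": [0,0,20],"claw": 20},
    {"rot": [0,0,1.3],"delta_pos": [0,0,14],"claw": 20},
    {"rot": [0,0,0],"delta_pos": [0,0,6],"claw": 20},
    {"rot": [0,0,0],"delta_pos": [0,0,2],"claw": 20},
    {"rot": [0,0,0],"delta_pos": [0,0,0],"claw": 20},
    {"rot": [0,0,0],"delta_pos": [0,0,0],"claw": 20},
  ],
)

```text
clock: 44.6
ee_pos: [567.1, 40.8, 73.8]
tcp_rot: [0.0, 0.993, 0.119, 0.0]
wrist_force: [-1.2, -0.7, -9.8]
grip_width: 0.316
gripper_force: 119.8
```

```bash
python3 -c "
from h import *
plan(566.6,40.4,47.4,13.7);s=pose()[2];print(s['wrist_force'],pose()[1].T@s['wrist_torque'])"
```

```text
delta [-0.6  0.3 26.4] turn 0.0 | tcp [567.1  40.8  73.8] yaw 13.7 tilt 0.05
[-1.15804012 -0.66301724 -9.79231956] [-0.01214954  0.00969054 -0.00306344]
```

Call:
arm_command(
  rows=[
    {"rot": [0,0,0],"delta_pos": [0,0,5],"claw": 20},
    {"rot": [0,0,0],"delta_pos": [0,0,8],"claw": 20},
    {"rot": [0,0,0],"delta_pos": [0,0,6],"claw": 20},
    {"rot": [0,0,0],"delta_pos": [0,0,3],"claw": 20},
    {"rot": [0,0,0],"delta_pos": [0,0,2],"claw": 20},
    {"rot": [0,0,0],"delta_pos": [0,0,1],"claw": 20},
    {"rot": [0,0,0],"delta_pos": [0,0,0.5],"claw": 20},
    {"rot": [0,0,0],"delta_pos": [0,0,0.5],"claw": 20},
    {"rot": [0,0,0],"delta_pos": [0,0,0],"claw": 20},
    {"rot": [0,0,0],"delta_pos": [0,0,0],"claw": 20},
  ],
)

```text
clock: 45.85
ee_pos: [566.9, 40.8, 47.4]
tcp_rot: [0.0, 0.993, 0.119, 0.0]
wrist_force: [1.0, -0.5, -6.4]
grip_width: 0.315
gripper_force: 120.2
```

Call:
arm_command(
  rows=[
    {"rot": [0,0,0],"delta_pos": [0,0,0.6],"claw": 20},
    {"rot": [0,0,0],"delta_pos": [0,0,0.4],"claw": 20},
    {"rot": [0,0,0],"delta_pos": [0,0,0],"claw": 20},
    {"rot": [0,0,0],"delta_pos": [0,0,0],"claw": 20},
    {"rot": [0,0,0],"delta_pos": [0,0,0],"claw": 20},
    {"rot": [0,0,0],"delta_pos": [0,0,0],"claw": 34},
    {"rot": [0,0,0],"delta_pos": [0,0,0],"claw": 45},
    {"rot": [0,0,0],"delta_pos": [0,0,0],"claw": 55},
    {"rot": [0,0,0],"delta_pos": [0,0,0],"claw": 60},
    {"rot": [0,0,0],"delta_pos": [0,0,0],"claw": 60},
  ],
)

```text
clock: 47.1
ee_pos: [566.8, 40.8, 46.3]
tcp_rot: [-0.0, 0.993, 0.119, -0.0]
wrist_force: [0.5, 0.1, 0.4]
grip_width: 0.699
gripper_force: 0.0
```

Call:
arm_command(
  rows=[
    {"rot": [0,0,0],"delta_pos": [0,0,-8],"claw": 60},
    {"rot": [0,0,0],"delta_pos": [0,0,-20],"claw": 65},
    {"rot": [0,0,0],"delta_pos": [0,0,-30],"claw": 75},
    {"rot": [0,0,0],"delta_pos": [0,0,-40],"claw": 85},
    {"rot": [0,0,0],"delta_pos": [0,-20,-40],"claw": 85},
    {"rot": [0,0,0],"delta_pos": [0,-50,0],"claw": 85},
    {"rot": [0,0,0],"delta_pos": [0,-50,0],"claw": 85},
    {"rot": [0,0,0],"delta_pos": [0,-50,0],"claw": 85},
    {"rot": [0,0,0],"delta_pos": [0,-50,0],"claw": 85},
    {"rot": [0,0,0],"delta_pos": [0,-30,0],"claw": 85},
  ],
)

```text
clock: 48.35
ee_pos: [506.7, 285.8, 184.9]
tcp_rot: [-0.0, 0.993, 0.12, 0.0]
wrist_force: [0.1, 0.1, 0.1]
grip_width: 0.997
gripper_force: 0.0
```

```bash
python3 -c "
from h import *
a=snap('top','f1',(170,110,350,290),3.2);b=snap('side','f2',(220,120,400,280),3.6)
f=np.hstack([cv2.resize(cv2.imread('pics/f1.png'),(400,400)),cv2.resize(cv2.imread('pics/f2.png'),(400,400))]);cv2.imwrite('pics/f.png',f)
print(pose()[2]['wrist_force'])"
```

```text
[-0.49677525 -0.21296302 -0.32564942]
```

View pics/f.png

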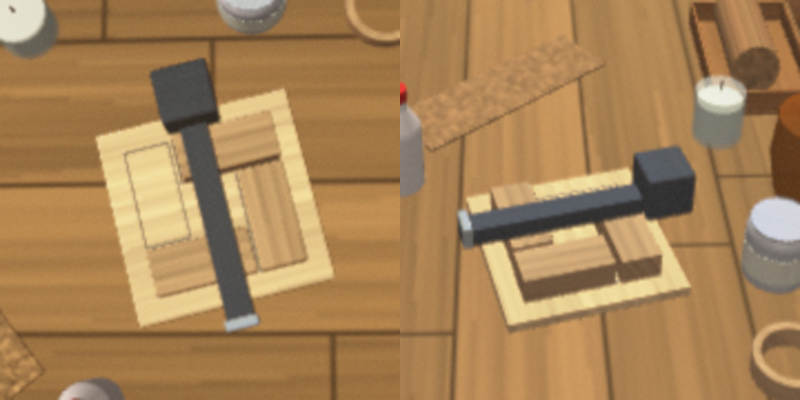

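The iron lies level and square across the middle: head at (185,95), tail at (240,322) in the top view, bridging places 1 and 3. Handing in.

```bash
python3 -c "
from plant import manip
print(manip.job_done())"
```

```text
the job is handed in; nothing more can be done
None
```

I handed the job in at about 48 s on the robot's clock: the three blocks on the bench lie flat in places 0, 1 and 3, and the iron rests level and let go, bridging places 1 and 3; no verdict was shown.

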